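# Stroke a linear slide and park it on its tight spot

## Robot

A 6-joint arm with a two-finger parallel gripper is mounted at the origin on the work surface. World frame = base frame: x ahead of the robot, y to its left, z up, the work surface at z = 0. Lengths are in m, angles in rad, forces in N, time in s.
With the tool pointing down it reaches from about 0.25 to 0.725 m from the base axis. Payload 4 kg.
Tool frame: the origin (TCP) lies at the very end of the fingers, on their centre line; the grasp point (between the pads) lies 19 mm behind it; x points along the fingers, y is the direction in which the jaws open and shut, and the axes are right-handed (so a half turn about x gives the same grasp; the last joint's range is limited). The gripper opens to 85 mm and grips with 20 to 120 N. Pads are 22 mm wide; open, the fingers measure 114 mm over their backs; the gripper's body (76 mm by 85 mm) begins 54 mm behind the grasp point. The pads swing forward as they close: fully open they stand 13 mm farther back than shut.
Start: joints at [1.278, 0.241, 0.005, 1.335, 0, 1.571], TCP at [0.144, 0.479, 0.231] pointing down, gripper open.
Joint ranges: [-2.72, 2.72], [-1.05, 1.87], [-1.09, 1.28], [-1.99, 2.15], [-1.42, 1.44], [-3.14, 3.14]. Speed limits (rad/s): [2.79, 2.79, 3.14, 3.14, 3.14, 3.14].

## Interface

Orientations are given as a unit quaternion [x, y, z, w].
In Python, from workcell import get_obs, camera, job_done gives the robot as it stands. The module is installed in compiled form; this text tells all that it offers.
- The arm moves only by the tool arm_command, never from a script. Its argument "motion" is a list of rows, each an object of numbers: "x", "y", "z": the shift along the tool's x, y, z in m; "roll": the turn about the tool's x in rad; "fingers": the opening, from 0 (shut) to 1 (fully open). A call has 1 to 20 rows; each row shifts and turns the pose as measured when the row begins, along the tool's axes as they then stand; what a row does not reach is not made up. A row lasts 1/12 s, in which the tool goes at most 41.7 mm and 7.16 degrees, less where a joint would pass 70% of its speed; a pose out of reach is approached as far as the arm can. A call is refused whole if a number of a shift passes 0.0417 or a number of a turn 0.125, either way. A call with a gripper value outside its range is refused whole. The fingers move at their own pace and stop on an object; the grip force is fixed at half the most. Time passes only in rows, so rows that do not move let the fingers close. It gives the time, the measured TCP pose, the force and the opening at its end, in the units of the state.
- get_obs(): the state, without advancing time (a new reading comes with each control period).
- camera(name): name is "scene" or "side" or "wrist"; returns a dict with "frame" (480x640x3 uint8, red, green, blue), "intrinsics" (3x3 intrinsics, pixels), "rvec" (rotation vector, rad) and "tvec" (3), from world to camera coordinates, as OpenCV has them. Camera axes: x right, y down, z forward; pixel columns grow to the right and rows downward; lengths in m; the calibration is good to about 2 mm. A picture is of the moment at which its call begins. There is no depth.
- job_done(): hands the job in, once; it reports no verdict.
The state is a dict: "clock": time; "joint_pos": joint angles; "joint_vel": joint speeds; "tau": joint torques, N m; "eef_pos": TCP position; "tool_rot": TCP orientation; "ft_force": force on the tool from outside, world axes, zero at the start; "ft_torque": the same for the moment, N m; "grip_width": finger opening in m.
Only numpy, scipy, OpenCV 4.12 (cv2) and the standard library are available. Lean on these libraries where they do the work, as an engineer would, in place of code of your own. Each camera call takes 0.05 s, during which the arm holds its last target.

## Task

The linear slide on the bench drags at one tight spot somewhere along its rail. Take the blue carriage by its black knob and stroke it gently through its full travel, first up against the blue buffer until that just gives, then up against the orange buffer until that just gives, feeling for where it drags; then bring the carriage back and leave it standing right on the tight spot, so that I can see where to clean. The stand is not clamped: do not shove it about, ram the buffers or disturb the parts lying round it.

Things in the scene. Friction and masses are not known exactly. Their poses are not given: they have to be found in the camera images.
- stand: Slide under test, loose on the bench: dark steel base plate 100 x 360 x 20 mm (3 to 4 kg; slips when pushed sideways with roughly 19 N or more), on it a steel rail 22 mm wide along its y axis, top at 40 mm, and an aluminium end block 56 mm high 158 mm from the centre at each end. Origin: centre of the underside. +y: the blue buffer's end, -y: the orange buffer's, z up.
- carriage: Blue carriage block 50 mm across the rail x 60 mm along it, top 59 mm above the bench, with an upright round black knob, 26 mm in diameter, on its middle from 59 to 107 mm above the bench. It only slides along the rail. Origin: at bench level straight below the knob; axes as the stand's. Drag about 1 N on good rail, some 5 to 11 N on the tight spot, where it stays when left.
- knob (a point): On the knob's axis, 88 mm above the bench: the height at which to hold it.
- slide (a joint): Carriage position along the rail in m: 0 in the middle, + towards blue. It meets the blue buffer at +0.100 and the orange at -0.100. The tight spot is one invisible stretch, some 24 to 28 mm of carriage travel long, its middle anywhere from -0.065 to 0.065; the drag is highest at its entry edge and back to 1 N beyond it.
- buffer_blue (a joint): How far the blue spring buffer (round, 18 mm, axis along the rail, 50 mm above the bench) is pressed in, in m: 0 free, at most 0.010; 2.5 N per mm. Just giving means at least 1 mm; more than 7 mm is ramming.
- buffer_orange (a joint): The same for the orange buffer at the other end.
- spare_carriage: Bystander: green carriage block 50 x 60 x 28 mm, loose on the bench, beyond the stand. Origin under its centre.
- bearing: Bystander: steel bearing ring, 36 mm across, 12 mm high, beyond the stand. Origin under its centre.
- wrench: Bystander: steel wrench lying flat on the robot's side of the stand. Origin under its middle, handle to its -x.
- screwdriver: Bystander: screwdriver lying to the left. Origin under its middle, handle to its -x.
- jar: Bystander: amber glass jar 64 mm across, 80 mm high, far left. Origin under its centre.
- drawer_bin: Bystander: clear drawer 140 x 55 x 40 mm with hardware, to the right. Origin under its centre.
- clear_bin: Bystander: amber bin 110 x 80 x 50 mm, far right. Origin under its centre.

How it is judged:
On the way, in this order (a step that is already met when the one before it is completed fails the run):
1. the carriage is pushed against the blue buffer until it gives (at least 1 mm) (value of joint buffer_blue above 0.001 m), for 0.05 s.
2. then against the orange buffer until it gives (at least 1 mm) (value of joint buffer_orange above 0.001 m), for 0.05 s.
At the end, for the whole second after the job is handed in: The carriage stands still on the tight spot, let go: it is pressed on by the tight stretch of the rail with more than 5.5 N (true within about 12 mm of the middle of the spot, nowhere else), clear of both buffers; the stand is within 15 mm of where it stood and the bystanders within 20 mm (contact force between carriage and stand above 5.5 N and value of joint slide between -0.09 and 0.09 m and velocity of joint slide between -0.005 and 0.005 m/s and distance of stand from where it was at the start of the episode below 0.015 m and distance of each of spare_carriage, wrench, bearing, screwdriver, jar, drawer_bin, clear_bin from where it was at the start of the episode below 0.02 m); the robot touches nothing.
It fails at once if a buffer is rammed: pressed in more than 7 mm (17 N) (value of joint any of buffer_blue, buffer_orange above 0.007 m).
It fails at once if the stand is shoved more than 15 mm, or tipped (distance of stand from where it was at the start of the episode above 0.015 m or angle between stand's own z axis and vertical above 0.1 rad).
It fails at once if a bystander is moved more than 20 mm (distance of any of spare_carriage, wrench, bearing, screwdriver, jar, drawer_bin, clear_bin from where it was at the start of the episode above 0.02 m).
It also fails if it takes over 64 s, if anything falls off the work surface, if the arm or the gripper's body presses on something with over 40 N, if the wrist force passes 120 N, or if a joint passes its speed limit or range.

## Working session

There is one attempt and no reset: what is moved stays moved. The work goes in short steps, Python scripts to look and compute and a tool call to move; the robot and the scene stay as the last step left them, time stands still between calls to the robot, and variables do not carry over. Pictures are saved under pics/ and viewed, and the job is handed in when it is done.

Besides the shell and the picture viewer there is one more tool, called after "Call:" in YAML: its name, and indented under it one key for each argument. arm_command: Moves the arm, as the interface text tells. Its arguments: {"type":"object","properties":{"motion":{"type":"array","items":{"type":"object","properties":{"x":{"type":"number"},"y":{"type":"number"},"z":{"type":"number"},"roll":{"type":"number"},"fingers":{"type":"number"}}}}},"required":["motion"]}

```bash
mkdir -p pics; python3 - <<'E'
from workcell import get_obs,camera
import cv2,numpy as np,pickle
o=get_obs();print(o)
d={}
for n in("scene","side","wrist"):
    c=camera(n);d[n]=c;cv2.imwrite(f"pics/{n}0.png",c["frame"][:,:,::-1]);print(n,c["rvec"],c["tvec"],c["intrinsics"])
pickle.dump(d,open("c0.pkl","wb"))
E
```

```text
{'clock': 0.0, 'joint_pos': array([ 1.27801196e+00,  2.41383175e-01,  3.64859646e-03,  1.33523388e+00,
       -1.12144239e-05,  1.57077984e+00]), 'joint_vel': array([ 0.00115428, -0.0005134 ,  0.00127618,  0.00028525, -0.00095359,
        0.00135159]), 'tau': array([ 1.98913176e-05, -3.72313750e+01,  2.52409744e+01,  1.69027399e-02,
        5.95261372e-05, -4.17687048e-06]), 'eef_pos': array([0.14411578, 0.47806719, 0.23039902]), 'tool_rot': array([ 0.10237941,  0.69965196, -0.10390007,  0.69943575]), 'ft_force': array([ 0.13595179, -0.56724559, -0.47348141]), 'ft_torque': array([-0.00189849, -0.01241009, -0.05182051]), 'grip_width': 0.08546951607266591}
scene [ 1.46879199  1.88068324 -0.9352743 ] [ 0.11815263 -0.25665138  1.70324846] [[614.93584046   0.         305.26906611]
 [  0.         614.93584046 239.23492099]
 [  0.           0.           1.        ]]
side [ 2.13234201 -0.23816523  0.16037458] [-0.54070968  0.11411893  1.22789838] [[573.54025284   0.         318.26199526]
 [  0.         573.54025284 251.0078134 ]
 [  0.           0.           1.        ]]
wrist [-2.31553576 -1.72071367 -0.26173465] [-0.49822818 -0.03911732  0.38052376] [[383.29941097   0.         324.72501487]
 [  0.         383.29941097 242.78512827]
 [  0.           0.           1.        ]]
```

View pics/scene0.png

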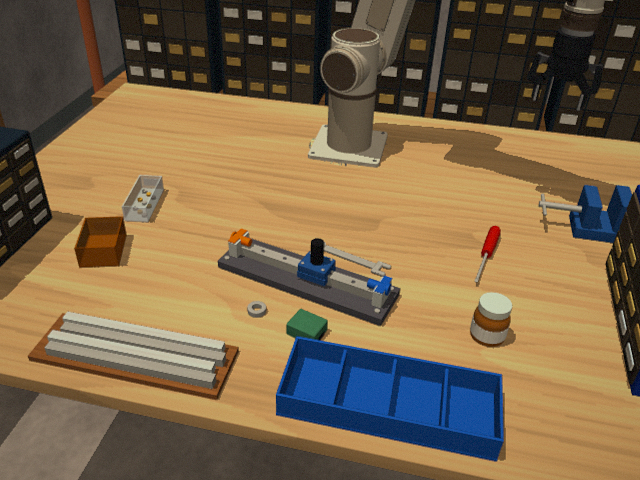

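View pics/side0.png

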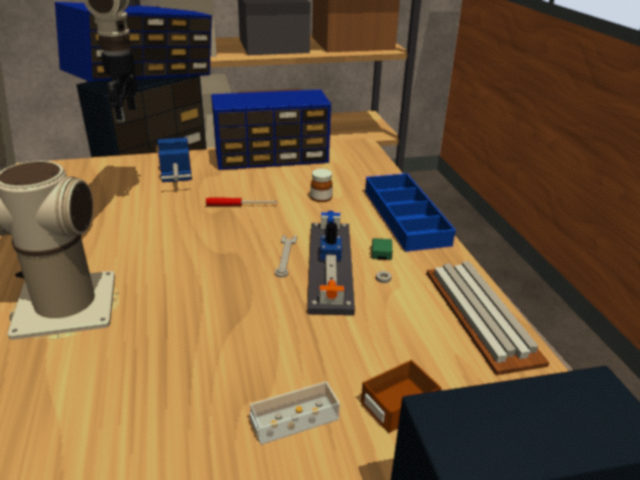

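View pics/wrist0.png

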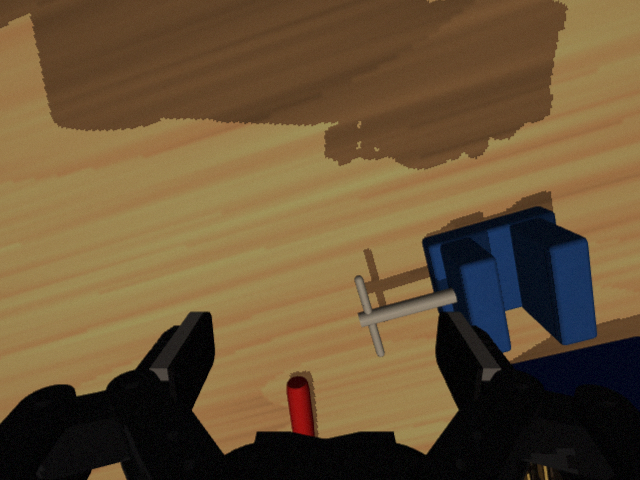

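Scene view: the black knob is at about (317,247), the orange buffer at (239,238), the blue one at (380,286), and the wrench lies behind the stand at about (355,260). Next I zoom in and mask.

```bash
cat > h.py <<'E'
import numpy as np,cv2
def ray(c,uv):
    K=np.array(c["intrinsics"]);R=cv2.Rodrigues(np.array(c["rvec"]))[0];t=np.array(c["tvec"]).ravel()
    d=R.T@np.linalg.solve(K,[uv[0],uv[1],1.]);return -R.T@t,d/np.linalg.norm(d)
def onz(c,uv,z):
    o,d=ray(c,uv);return o+d*(z-o[2])/d[2]
def tri(rs):
    A=sum(np.eye(3)-np.outer(d,d) for o,d in rs);b=sum((np.eye(3)-np.outer(d,d))@o for o,d in rs);return np.linalg.solve(A,b)
def proj(c,P):
    return cv2.projectPoints(np.array(P,float).reshape(-1,3),np.array(c["rvec"]),np.array(c["tvec"]),np.array(c["intrinsics"]),None)[0].reshape(-1,2)
E
python3 - <<'E'
import pickle,cv2
d=pickle.load(open("c0.pkl","rb"))
a=d["scene"]["frame"][215:335,205:415,::-1];b=d["side"]["frame"][200:320,265:405,::-1]
cv2.imwrite("pics/za.png",cv2.resize(a,None,fx=3.8,fy=3.8,interpolation=cv2.INTER_CUBIC))
cv2.imwrite("pics/zb.png",cv2.resize(b,None,fx=4.5,fy=4.5,interpolation=cv2.INTER_CUBIC))
E
```

```text
(no output)
```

View pics/za.png

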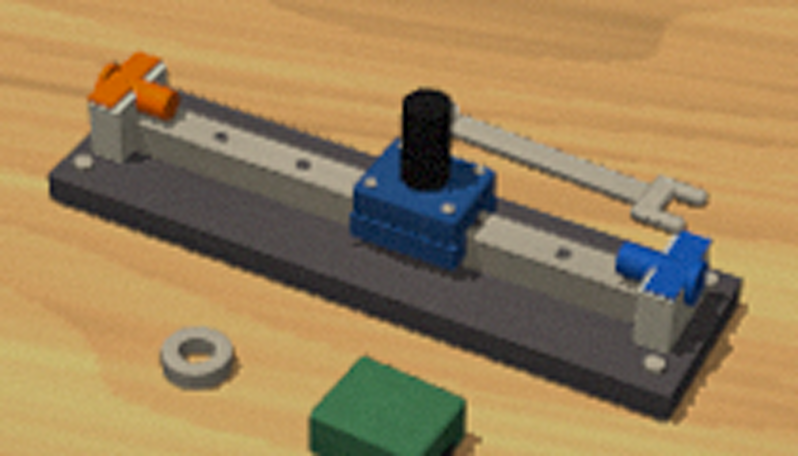

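View pics/zb.png

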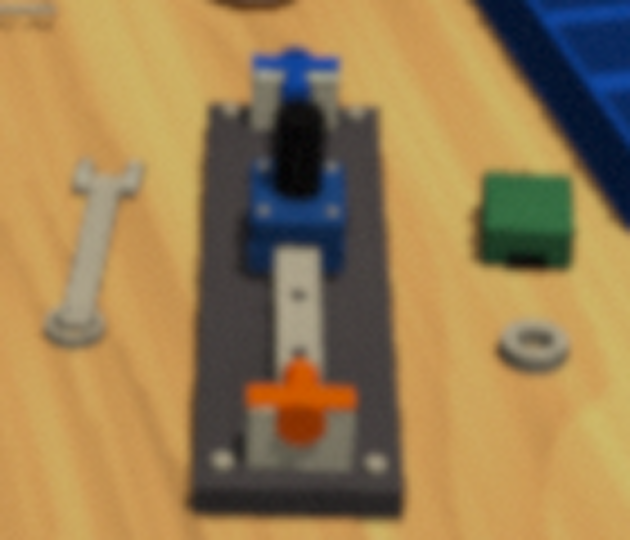

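The zoom shows the knob top at about (427,97) in the scene zoom and (300,108) in the side zoom. The plate's top corners are readable in both views.

```bash
python3 - <<'E'
import pickle,numpy as np
from h import *
d=pickle.load(open("c0.pkl","rb"));s,t=d["scene"],d["side"]
S=lambda u,v:(205+(u+.5)/3.8-.5,215+(v+.5)/3.8-.5)
T=lambda u,v:(265+(u+.5)/4.5-.5,200+(v+.5)/4.5-.5)
P={"blue_far":((671,402),(380,107)),"or_far":((50,180),(402,490)),"blue_near":((741,280),(209,107)),"or_near":(None,(193,490))}
C={}
for k,(a,b) in P.items():
    l=[]
    if a:l.append(onz(s,S(*a),.02))
    l.append(onz(t,T(*b),.02));print(k,*[x[:2].round(4) for x in l]);C[k]=np.mean(l,0)
for k in ("far",):
    v=C["blue_far"]-C["or_far"];print("len",np.linalg.norm(v),"axis ang",np.degrees(np.arctan2(-v[0],v[1])))
v=C["blue_near"]-C["or_near"];print(np.linalg.norm(v),np.degrees(np.arctan2(-v[0],v[1])))
print("width",np.linalg.norm(C["blue_near"]-C["blue_far"]))
print("centre",np.mean(list(C.values()),0))
a=onz(s,S(427,97),.107);b=onz(t,T(300,108),.107);print("knob",a,b,tri([ray(s,S(427,97)),ray(t,T(300,108))]))
# buffer caps
E
```

```text
blue_far [0.685  0.1852] [0.6823 0.1821]
or_far [ 0.5993 -0.1605] [ 0.5933 -0.1649]
blue_near [0.5871 0.2077] [0.5843 0.2016]
or_near [ 0.4978 -0.1449]
len 0.3572264259413433 axis ang -14.148739238198317
0.3604052614101735 -14.116931076544523
width 0.10014274477800802
centre [0.5908635  0.02017135 0.02      ]
knob [0.59030754 0.04153387 0.107     ] [0.59529378 0.04449102 0.107     ] [0.59409434 0.04188124 0.10916675]
```

```bash
cat >> h.py <<'E'
from scipy.spatial.transform import Rotation as Ro
A=np.radians(14.13);U=np.array([np.sin(A),np.cos(A),0]);V=np.array([np.cos(A),-np.sin(A),0]);C0=np.array([.592,.0200,0])
def state(o):
    R=Ro.from_quat(o["tool_rot"]).as_matrix();p=o["eef_pos"];f=o["ft_force"]
    print("t%.2f"%o["clock"],"p",p.round(4),"x",R[:,0].round(3),"y",R[:,1].round(3),"rail s,l",((p-C0)@U).round(4),((p-C0)@V).round(4),"f u,v,z",(f@U).round(2),(f@V).round(2),f[2].round(2),"w",round(o["grip_width"],4))
    y=R[:,1];ang=np.arctan2(y[1],y[0]);print("yaw to rail deg",((np.degrees(np.arctan2(U[1],U[0])-ang)+90)%180)-90,"q6",o["joint_pos"][5])
    return R,p
E
python3 - <<'E'
from h import *
from workcell import get_obs
R,p=state(get_obs())
print(R.T@(np.array([.594,.042,.17])-p)); print(R[:,2])
E
```

```text
t0.15 p [0.1442 0.4782 0.2306] x [-0.    -0.002 -1.   ] y [ 0.289  0.957 -0.002] rail s,l 0.3351 -0.5461 f u,v,z 0.62 -0.16 0.63 w 0.0853
yaw to rail deg 2.6446301801785808 q6 1.5707652050303893
[ 0.06110267 -0.28775907  0.55657684]
[ 9.57447396e-01 -2.88607838e-01  2.69049308e-05]
```

Call:
arm_command:
  motion:
    - {"x":0,"y":-0.016,"z":0.031}
    - {"x":0,"y":-0.016,"z":0.031}
    - {"x":0,"y":-0.016,"z":0.031}
    - {"x":0,"y":-0.016,"z":0.031}
    - {"x":0,"y":-0.016,"z":0.031}
    - {"x":0,"y":-0.016,"z":0.031}
    - {"x":0,"y":-0.016,"z":0.031}
    - {"x":0,"y":-0.016,"z":0.031}
    - {"x":0,"y":-0.016,"z":0.031}
    - {"x":0,"y":-0.016,"z":0.031}
    - {"x":0,"y":-0.016,"z":0.031}
    - {"x":0,"y":-0.016,"z":0.031}
    - {"x":0,"y":-0.016,"z":0.031}
    - {"x":0,"y":-0.016,"z":0.031}
    - {"x":0,"y":-0.016,"z":0.031}
    - {"x":0,"y":-0.016,"z":0.031}
    - {"x":0,"y":-0.016,"z":0.031}
    - {"roll":-0.046}

```text
schema error: expected keys x, y, z, roll, fingers
```

```bash
python3 - <<'E'
from h import *
from workcell import get_obs,camera
R,p=state(get_obs())
c=camera("wrist");cv2.imwrite("pics/w1.png",c["frame"][:,:,::-1])
print(R.T@(np.array([.595,.042,.17])-p))
E
```

```text
t0.15 p [0.1442 0.4782 0.2306] x [-0.    -0.002 -1.   ] y [ 0.289  0.957 -0.002] rail s,l 0.3351 -0.5461 f u,v,z 0.62 -0.16 0.63 w 0.0853
yaw to rail deg 2.6446301801785808 q6 1.5707652050303893
[ 0.06110223 -0.28747047  0.55753429]
```

View pics/w1.png

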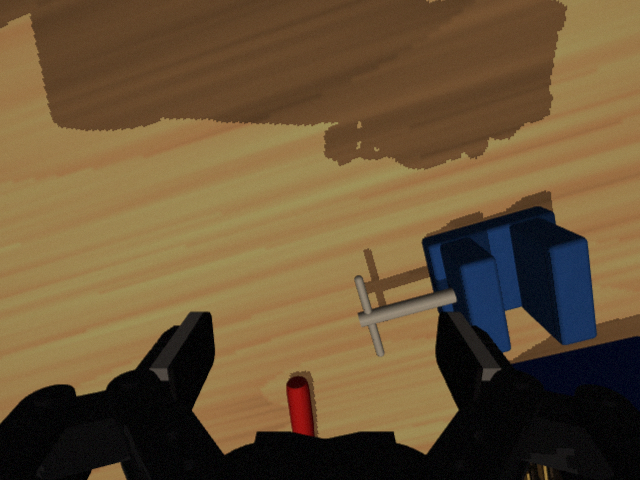

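The call was refused because every row needs all five keys, so the arm hasn't moved and the wrist view is unchanged. I'll resend it in full.

Call:
arm_command:
  motion:
    - {"x":0,"y":-0.016,"z":0.031,"roll":-0.046,"fingers":1}
    - {"x":0,"y":-0.016,"z":0.031,"roll":0,"fingers":1}
    - {"x":0,"y":-0.016,"z":0.031,"roll":0,"fingers":1}
    - {"x":0,"y":-0.016,"z":0.031,"roll":0,"fingers":1}
    - {"x":0,"y":-0.016,"z":0.031,"roll":0,"fingers":1}
    - {"x":0,"y":-0.016,"z":0.031,"roll":0,"fingers":1}
    - {"x":0,"y":-0.016,"z":0.031,"roll":0,"fingers":1}
    - {"x":0,"y":-0.016,"z":0.031,"roll":0,"fingers":1}
    - {"x":0,"y":-0.016,"z":0.031,"roll":0,"fingers":1}
    - {"x":0,"y":-0.016,"z":0.031,"roll":0,"fingers":1}
    - {"x":0,"y":-0.016,"z":0.031,"roll":0,"fingers":1}
    - {"x":0,"y":-0.016,"z":0.031,"roll":0,"fingers":1}
    - {"x":0,"y":-0.016,"z":0.031,"roll":0,"fingers":1}
    - {"x":0,"y":-0.016,"z":0.031,"roll":0,"fingers":1}
    - {"x":0,"y":-0.016,"z":0.031,"roll":0,"fingers":1}
    - {"x":0,"y":-0.016,"z":0.031,"roll":0,"fingers":1}
    - {"x":0,"y":0,"z":0,"roll":0,"fingers":1}

```text
clock: 1.62
eef_pos: [0.5805, 0.0938, 0.2252]
tool_rot: [0.082, 0.703, -0.084, 0.701]
ft_force: [-0.0, 0.6, -0.7]
grip_width: 0.0855
```

```bash
python3 - <<'E'
from h import *
from workcell import get_obs,camera
R,p=state(get_obs())
c=camera("wrist");cv2.imwrite("pics/w2.png",c["frame"][:,:,::-1])
print(R.T@(np.array([.595,.042,.17])-p))
print(proj(c,[.595,.042,.107]))
E
```

```text
t1.62 p [0.5805 0.0938 0.2252] x [-0.004 -0.003 -1.   ] y [ 0.232  0.973 -0.003] rail s,l 0.0688 -0.0292 f u,v,z 0.53 -0.17 -0.65 w 0.0855
yaw to rail deg -0.6933259784284473 q6 0.39582910940359856
[ 0.05530473 -0.04685896  0.02628526]
[[262.08019804 270.11310514]]
```

View pics/w2.png

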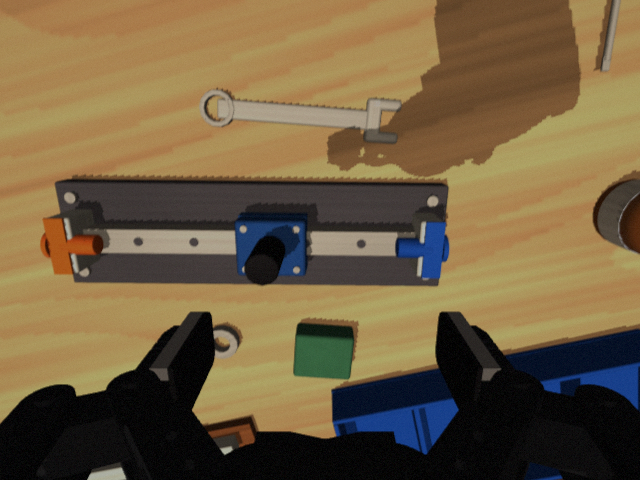

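In the wrist view the knob top is at about (262,266), against a predicted (262,270). The rail runs almost horizontally and both buffers are visible. I'll measure the plate, carriage and knob from this view.

```bash
python3 - <<'E'
from h import *
from workcell import get_obs,camera
c=camera("wrist");f=c["frame"];import pickle;pickle.dump(c,open("w2.pkl","wb"))
hsv=cv2.cvtColor(f,cv2.COLOR_RGB2HSV)
roi=f[170:300,30:460,::-1];cv2.imwrite("pics/w2z.png",cv2.resize(roi,None,fx=1.85,fy=1.85,interpolation=cv2.INTER_CUBIC))
# plate corners (top) by eye refined
m=((hsv[...,2]<110)&(hsv[...,1]<90)).astype(np.uint8);m[:175]=0;m[292:]=0
xs=range(100,420,8)
top=[(x,np.nonzero(m[175:215,x])[0][0]+175) for x in xs if m[175:215,x].any()]
bot=[(x,np.nonzero(m[262:292,x])[0][-1]+262) for x in xs if m[262:292,x].any()]
for n,l in(("near",top),("far",bot)):
    P=np.array([onz(c,q,.02)[:2] for q in l]);vx,vy,x0,y0=cv2.fitLine(P.astype(np.float32),cv2.DIST_HUBER,0,1e-4,1e-4).ravel()
    if vy<0:vx,vy=-vx,-vy
    print(n,np.degrees(np.arctan2(vx,vy)),"lateral",((np.array([x0,y0,0])-C0)@V))
k=(f.max(2)<45).astype(np.uint8);k[:235]=0;k[290:]=0;k[:,:235]=0;k[:,300:]=0
ys,x=np.nonzero(k);print("dark bbox",x.min(),x.max(),ys.min(),ys.max())
for uv in((262,266),):print("knob",onz(c,uv,.107),[(onz(c,uv,.107)-C0)@q for q in(U,V)])
E
```

```text
near 13.955964 lateral -0.053791408387708545
far 13.94488 lateral 0.04550988003133109
dark bbox 244 283 238 287
knob [0.58962803 0.04466594 0.107     ] [np.float64(0.023340602017300583), np.float64(-0.008321724547460966)]
```

View pics/w2z.png

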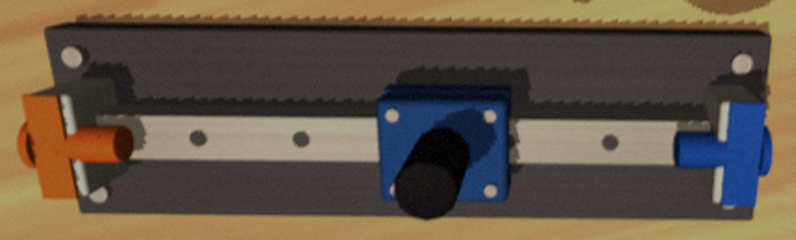

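```bash
sed -i 's/radians(14.13)/radians(13.95)/; s/C0=np.array(.*)/C0=np.array([.588,.021,0])/' h.py; python3 - <<'E'
from h import *
import pickle
c=pickle.load(open("w2.pkl","rb"))
Z=lambda u,v:(30+(u+.5)/1.85-.5,170+(v+.5)/1.85-.5)
for n,z,l in(("knob",.107,[(427,190)]),("screws",.059,[(392,116),(490,117),(491,191)]),("car",.059,[(379,100),(508,99),(509,200)]),
  ("blocks plate screws",.02,[(72,57),(742,63),(728,204),(99,194)]),("plate",.02,[(47,28),(770,34),(752,219),(82,211)])):
    for q in l:
        P=onz(c,Z(*q),z);print(n,P.round(4),((P-C0)@U).round(4),((P-C0)@V).round(4))
E
```

```text
knob [0.5943 0.0422 0.107 ] 0.0221 0.0009
screws [0.5724 0.024  0.059 ] -0.0009 -0.0159
screws [0.5831 0.0671 0.059 ] 0.0436 -0.0159
screws [0.6181 0.0584 0.059 ] 0.0436 0.0202
car [0.5639 0.0204 0.059 ] -0.0064 -0.0233
car [0.5769 0.0772 0.059 ] 0.0518 -0.0244
car [0.6244 0.0655 0.059 ] 0.052 0.0246
blocks plate screws [ 0.5148 -0.1337  0.02  ] -0.1677 -0.0338
blocks plate screws [0.595  0.1909 0.02  ] 0.1666 -0.0342
blocks plate screws [0.6685 0.1721 0.02  ] 0.1661 0.0417
blocks plate screws [ 0.5862 -0.1508  0.02  ] -0.1672 0.0396
plate [ 0.4985 -0.1395  0.02  ] -0.1774 -0.0481
plate [0.5838 0.2065 0.02  ] 0.179 -0.0488
plate [0.68   0.1832 0.02  ] 0.1796 0.0502
plate [ 0.5931 -0.1636  0.02  ] -0.178 0.0495
```

Call:
arm_command:
  motion:
    - {"x":0,"y":-0.024,"z":0.013,"roll":0.009,"fingers":1}
    - {"x":0,"y":-0.023,"z":0.013,"roll":0,"fingers":1}
    - {"x":0.03,"y":0,"z":0,"roll":0,"fingers":1}
    - {"x":0.03,"y":0,"z":0,"roll":0,"fingers":1}
    - {"x":0,"y":0,"z":0,"roll":0,"fingers":1}
    - {"x":0,"y":0,"z":0,"roll":0,"fingers":1}

```text
clock: 2.22
eef_pos: [0.5875, 0.0499, 0.1661]
tool_rot: [0.082, 0.705, -0.081, 0.7]
ft_force: [0.1, 0.1, 0.3]
grip_width: 0.0855
```

```bash
python3 - <<'E'
from h import *
from workcell import get_obs,camera
R,p=state(get_obs())
c=camera("wrist");cv2.imwrite("pics/w3.png",c["frame"][:,:,::-1])
print(R.T@(np.array([.594,.042,.069])-p))
E
```

```text
t2.22 p [0.5875 0.0499 0.1661] x [-0.006  0.002 -1.   ] y [0.23  0.973 0.   ] rail s,l 0.028 -0.0074 f u,v,z 0.09 0.07 0.33 w 0.0855
yaw to rail deg -0.656447335451773 q6 0.3155335967758788
[ 0.0970384  -0.00625967  0.00877928]
```

View pics/w3.png

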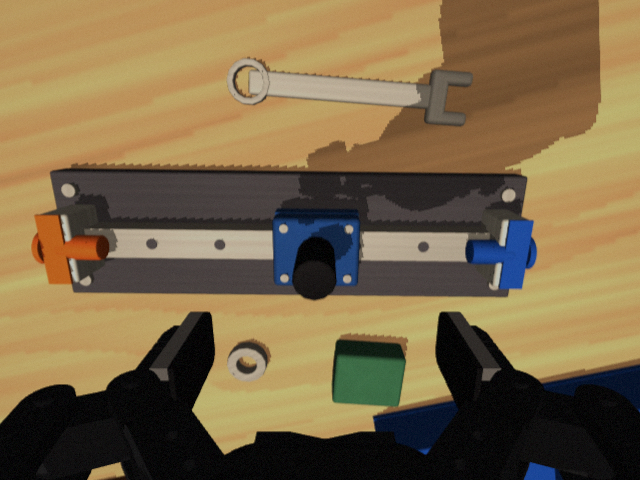

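The knob top is at about (315,280), nearly midway between the fingers (midline around x=325). I'll correct the last few millimetres and descend.

Call:
arm_command:
  motion:
    - {"x":0,"y":-0.006,"z":0.009,"roll":0.01,"fingers":1}
    - {"x":0,"y":0,"z":0,"roll":0,"fingers":1}
    - {"x":0.025,"y":0,"z":0,"roll":0,"fingers":1}
    - {"x":0.015,"y":0,"z":0,"roll":0,"fingers":1}
    - {"x":0,"y":0,"z":0,"roll":0,"fingers":1}

```text
clock: 2.68
eef_pos: [0.6004, 0.0447, 0.1347]
tool_rot: [0.086, 0.699, -0.083, 0.705]
ft_force: [-1.5, -0.4, -0.9]
grip_width: 0.0855
```

```bash
python3 - <<'E'
from h import *
from workcell import get_obs,camera
R,p=state(get_obs())
c=camera("wrist");cv2.imwrite("pics/w4.png",c["frame"][:,:,::-1])
print(R.T@(np.array([.594,.042,.069])-p))
E
```

```text
t2.68 p [0.6004 0.0447 0.1347] x [ 0.009  0.003 -1.   ] y [0.236 0.972 0.005] rail s,l 0.026 0.0063 f u,v,z -0.74 -1.33 -0.94 w 0.0855
yaw to rail deg -0.2877785693452495 q6 0.3114873833021386
[ 0.06559956 -0.00452473 -0.00607656]
```

View pics/w4.png

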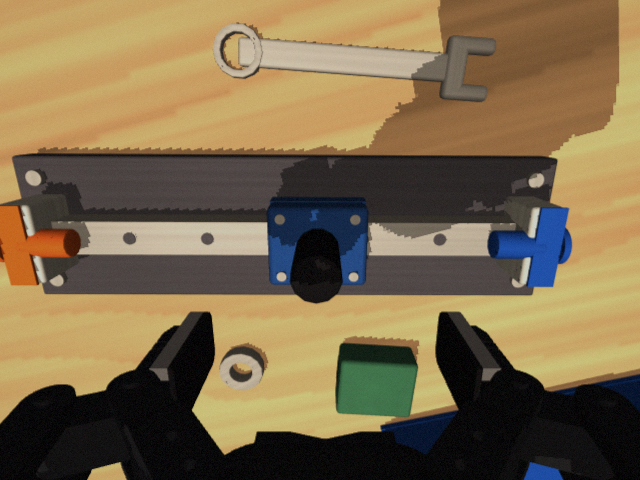

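```bash
python3 - <<'E'
from h import *
from workcell import get_obs,camera
c=camera("wrist")
P=onz(c,(317,279),.107);print(P,(P-C0)@U,(P-C0)@V)
R,p=state(get_obs());print(R.T@(P-p))
E
```

```text
[0.59603498 0.04141428 0.107     ] 0.0217492258114794 0.002876625297357368
t2.78 p [0.6013 0.0448 0.1367] x [ 0.011  0.004 -1.   ] y [0.236 0.972 0.006] rail s,l 0.0263 0.0072 f u,v,z 0.99 -1.31 0.98 w 0.0854
yaw to rail deg -0.2886045032044109 q6 0.3114347155127088
[ 0.02960351 -0.00467973 -0.00463038]
```

Call:
arm_command:
  motion:
    - {"x":0,"y":-0.003,"z":-0.005,"roll":0,"fingers":1}
    - {"x":0,"y":0,"z":0,"roll":0,"fingers":1}
    - {"x":0,"y":0,"z":0,"roll":0,"fingers":1}

```text
clock: 3.03
eef_pos: [0.5974, 0.0432, 0.1408]
tool_rot: [0.086, 0.696, -0.082, 0.708]
ft_force: [0.0, 0.2, 0.4]
grip_width: 0.0853
```

```bash
python3 - <<'E'
from h import *
from workcell import get_obs,camera
R,p=state(get_obs())
print(R.T@(np.array([.594,.042,.069])-p))
E
```

```text
t3.03 p [0.5974 0.0432 0.1408] x [ 0.017  0.004 -1.   ] y [0.236 0.972 0.008] rail s,l 0.0238 0.0038 f u,v,z 0.19 -0.03 0.38 w 0.0853
yaw to rail deg -0.3032189740398792 q6 0.3089886210698861
[ 0.07169127 -0.00249897 -0.00416324]
```

Call:
arm_command:
  motion:
    - {"x":0.01,"y":-0.001,"z":-0.001,"roll":0,"fingers":1}
    - {"x":0.01,"y":0,"z":0,"roll":0,"fingers":1}
    - {"x":0.01,"y":0,"z":0,"roll":0,"fingers":1}
    - {"x":0.01,"y":0,"z":0,"roll":0,"fingers":1}

```text
clock: 3.37
eef_pos: [0.5999, 0.0426, 0.1025]
tool_rot: [0.087, 0.693, -0.081, 0.711]
ft_force: [0.6, 0.1, 0.9]
grip_width: 0.0851
```

```bash
python3 - <<'E'
from h import *
from workcell import get_obs,camera
R,p=state(get_obs())
print(R.T@(np.array([.595,.042,.069])-p))
E
```

```text
t3.37 p [0.5999 0.0426 0.1025] x [ 0.026  0.005 -1.   ] y [0.236 0.972 0.011] rail s,l 0.0238 0.0063 f u,v,z 0.22 0.53 0.86 w 0.0851
yaw to rail deg -0.29544892092090436 q6 0.308001652747182
[ 0.03332643 -0.00210045 -0.0053903 ]
```

Call:
arm_command:
  motion:
    - {"x":0,"y":0,"z":0,"roll":0,"fingers":1}
    - {"x":0,"y":0,"z":0,"roll":0,"fingers":1}
    - {"x":0,"y":0,"z":0,"roll":0,"fingers":1}

```text
clock: 3.62
eef_pos: [0.5966, 0.0424, 0.0969]
tool_rot: [0.086, 0.696, -0.082, 0.708]
ft_force: [-0.9, -0.6, 1.2]
grip_width: 0.0854
```

```bash
python3 - <<'E'
from h import *
from workcell import get_obs,camera
o=get_obs();R,p=state(o);print(o["joint_pos"],o["joint_vel"])
E
```

```text
t3.62 p [0.5966 0.0424 0.0969] x [ 0.017  0.004 -1.   ] y [0.236 0.972 0.008] rail s,l 0.0229 0.0032 f u,v,z -0.77 -0.76 1.15 w 0.0854
yaw to rail deg -0.2936540886004195 q6 0.30799035560288834
[0.06955507 0.50513634 0.03351162 1.08171145 0.00278615 0.30799036] [-0.00156843  0.00745108 -0.00074448 -0.00297876 -0.00266632  0.00037153]
```

Call:
arm_command:
  motion:
    - {"x":0,"y":0,"z":0,"roll":0,"fingers":1}
    - {"x":0,"y":0,"z":0,"roll":0,"fingers":1}
    - {"x":0,"y":0,"z":0,"roll":0,"fingers":1}

```text
clock: 3.87
eef_pos: [0.5969, 0.0425, 0.0969]
tool_rot: [0.086, 0.696, -0.082, 0.708]
ft_force: [-0.3, 0.1, 0.1]
grip_width: 0.0856
```

```bash
python3 - <<'E'
from h import *
from workcell import get_obs,camera
o=get_obs();R,p=state(o);print(o["joint_pos"],o["joint_vel"])
E
```

```text
t3.87 p [0.5969 0.0425 0.0969] x [ 0.017  0.004 -1.   ] y [0.236 0.972 0.008] rail s,l 0.023 0.0034 f u,v,z 0.05 -0.33 0.12 w 0.0856
yaw to rail deg -0.29435122873337605 q6 0.3080373287274914
[0.06961336 0.50558041 0.0344033  1.08213915 0.00283191 0.30803733] [ 0.00300816 -0.00279851  0.00688461  0.00176655  0.00071204  0.00034997]
```

At rest there's no drift, so the drift was only motion lag. I'll finish the descent slowly.

Call:
arm_command:
  motion:
    - {"x":0.008,"y":-0.001,"z":-0.001,"roll":0.004,"fingers":1}
    - {"x":0.008,"y":0,"z":-0.001,"roll":0,"fingers":1}
    - {"x":0.006,"y":0,"z":0,"roll":0,"fingers":1}
    - {"x":0.003,"y":0,"z":0,"roll":0,"fingers":1}
    - {"x":0,"y":0,"z":0,"roll":0,"fingers":1}
    - {"x":0,"y":0,"z":0,"roll":0,"fingers":1}

```text
clock: 4.37
eef_pos: [0.5952, 0.042, 0.0697]
tool_rot: [0.088, 0.696, -0.083, 0.708]
ft_force: [-0.8, -0.5, -0.1]
grip_width: 0.0851
```

```bash
python3 - <<'E'
from h import *
from workcell import get_obs,camera
o=get_obs();R,p=state(o)
c=camera("wrist");cv2.imwrite("pics/w5.png",c["frame"][:,:,::-1])
E
```

```text
t4.37 p [0.5952 0.042  0.0697] x [ 0.018  0.004 -1.   ] y [0.24  0.971 0.008] rail s,l 0.0221 0.0019 f u,v,z -0.65 -0.67 -0.07 w 0.0851
yaw to rail deg -0.04043910718655752 q6 0.31192328118574064
```

View pics/w5.png

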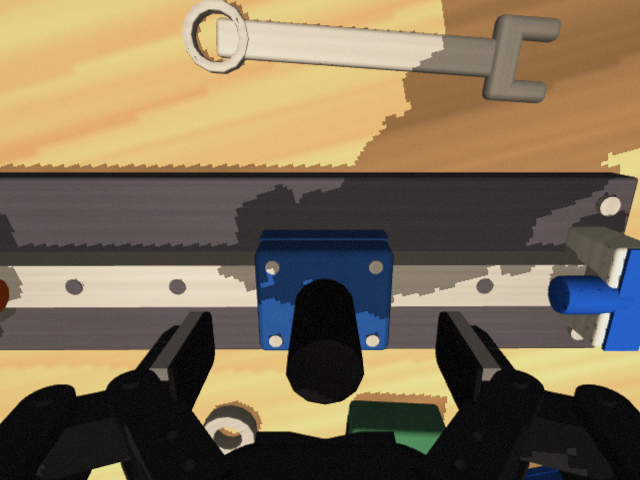

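The knob sits centred between the fingers (x about 325). Closing.

Call:
arm_command:
  motion:
    - {"x":0,"y":0,"z":0,"roll":0,"fingers":0.4}
    - {"x":0,"y":0,"z":0,"roll":0,"fingers":0.4}
    - {"x":0,"y":0,"z":0,"roll":0,"fingers":0.4}
    - {"x":0,"y":0,"z":0,"roll":0,"fingers":0.4}
    - {"x":0,"y":0,"z":0,"roll":0,"fingers":0.0}
    - {"x":0,"y":0,"z":0,"roll":0,"fingers":0.0}
    - {"x":0,"y":0,"z":0,"roll":0,"fingers":0.0}
    - {"x":0,"y":0,"z":0,"roll":0,"fingers":0.0}
    - {"x":0,"y":0,"z":0,"roll":0,"fingers":0.0}

```text
clock: 5.17
eef_pos: [0.596, 0.042, 0.0709]
tool_rot: [0.087, 0.695, -0.084, 0.709]
ft_force: [-0.2, -0.0, -0.6]
grip_width: 0.0247
```

```bash
python3 - <<'E'
from h import *
from workcell import get_obs,camera
o=get_obs();R,p=state(o)
c=camera("wrist");cv2.imwrite("pics/w6.png",c["frame"][:,:,::-1])
E
```

```text
t5.17 p [0.596  0.042  0.0709] x [ 0.02   0.003 -1.   ] y [0.24  0.971 0.008] rail s,l 0.0223 0.0027 f u,v,z -0.07 -0.19 -0.6 w 0.0247
yaw to rail deg -0.0550771703261006 q6 0.3121172413830724
```

View pics/w6.png

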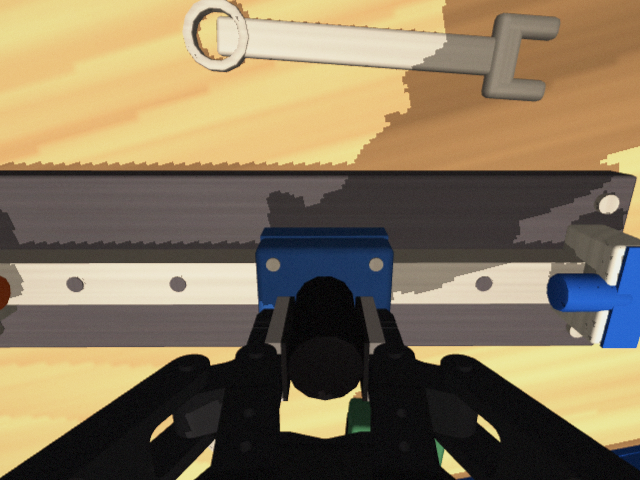

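Gripped, with the opening at 24.7 mm. Now I stroke towards blue in short calls, reading the force while moving.

Call:
arm_command:
  motion:
    - {"x":0,"y":0.003,"z":0,"roll":0,"fingers":0}
    - {"x":0,"y":0.003,"z":0,"roll":0,"fingers":0}

```text
clock: 5.38
eef_pos: [0.5972, 0.0469, 0.0709]
tool_rot: [0.087, 0.695, -0.085, 0.709]
ft_force: [0.3, -1.2, 0.2]
grip_width: 0.0243
```

Call:
arm_command:
  motion:
    - {"x":0,"y":0.003,"z":0,"roll":0,"fingers":0}
    - {"x":0,"y":0.003,"z":0,"roll":0,"fingers":0}

```text
clock: 5.55
eef_pos: [0.5987, 0.0528, 0.0709]
tool_rot: [0.087, 0.695, -0.085, 0.709]
ft_force: [-0.2, -0.5, 0.2]
grip_width: 0.0244
```

Call:
arm_command:
  motion:
    - {"x":0,"y":0.003,"z":0,"roll":0,"fingers":0}
    - {"x":0,"y":0.003,"z":0,"roll":0,"fingers":0}

```text
clock: 5.72
eef_pos: [0.6003, 0.0593, 0.0709]
tool_rot: [0.087, 0.695, -0.085, 0.709]
ft_force: [-0.6, -0.8, 0.6]
grip_width: 0.0249
```

Call:
arm_command:
  motion:
    - {"x":0,"y":0.003,"z":0,"roll":0,"fingers":0}
    - {"x":0,"y":0.003,"z":0,"roll":0,"fingers":0}

```text
clock: 5.88
eef_pos: [0.6019, 0.0659, 0.0709]
tool_rot: [0.087, 0.695, -0.085, 0.709]
ft_force: [0.4, -1.8, -0.6]
grip_width: 0.0248
```

Call:
arm_command:
  motion:
    - {"x":0,"y":0.003,"z":0,"roll":0,"fingers":0}
    - {"x":0,"y":0.003,"z":0,"roll":0,"fingers":0}

```text
clock: 6.05
eef_pos: [0.6036, 0.0724, 0.0709]
tool_rot: [0.087, 0.695, -0.085, 0.709]
ft_force: [0.8, -0.8, 0.4]
grip_width: 0.0245
```

Call:
arm_command:
  motion:
    - {"x":0,"y":0.003,"z":0,"roll":0,"fingers":0}
    - {"x":0,"y":0.003,"z":0,"roll":0,"fingers":0}

```text
clock: 6.22
eef_pos: [0.6052, 0.079, 0.0709]
tool_rot: [0.087, 0.695, -0.085, 0.709]
ft_force: [0.0, -1.1, 0.9]
grip_width: 0.0248
```

Call:
arm_command:
  motion:
    - {"x":0,"y":0.003,"z":0,"roll":0,"fingers":0}
    - {"x":0,"y":0.003,"z":0,"roll":0,"fingers":0}

```text
clock: 6.38
eef_pos: [0.6068, 0.0854, 0.0708]
tool_rot: [0.087, 0.695, -0.085, 0.709]
ft_force: [-0.2, -1.4, -0.1]
grip_width: 0.0245
```

Call:
arm_command:
  motion:
    - {"x":0,"y":0.003,"z":0,"roll":0,"fingers":0}
    - {"x":0,"y":0.003,"z":0,"roll":0,"fingers":0}

```text
clock: 6.55
eef_pos: [0.6084, 0.0919, 0.0709]
tool_rot: [0.087, 0.695, -0.085, 0.709]
ft_force: [-0.2, -0.3, -0.0]
grip_width: 0.0242
```

Call:
arm_command:
  motion:
    - {"x":0,"y":0.003,"z":0,"roll":0,"fingers":0}
    - {"x":0,"y":0.003,"z":0,"roll":0,"fingers":0}

```text
clock: 6.72
eef_pos: [0.61, 0.0984, 0.0709]
tool_rot: [0.087, 0.695, -0.085, 0.709]
ft_force: [0.2, -1.1, 0.3]
grip_width: 0.0247
```

Call:
arm_command:
  motion:
    - {"x":0,"y":0.003,"z":0,"roll":0,"fingers":0}
    - {"x":0,"y":0.003,"z":0,"roll":0,"fingers":0}

```text
clock: 6.88
eef_pos: [0.6116, 0.1048, 0.0709]
tool_rot: [0.087, 0.695, -0.085, 0.709]
ft_force: [0.1, -1.4, -0.7]
grip_width: 0.0246
```

No drag on this side. s is about 0.087 now, so I go slower near the buffer.

Call:
arm_command:
  motion:
    - {"x":0,"y":0.0025,"z":0,"roll":0,"fingers":0}
    - {"x":0,"y":0.002,"z":0,"roll":0,"fingers":0}

```text
clock: 7.05
eef_pos: [0.6129, 0.1099, 0.0709]
tool_rot: [0.087, 0.695, -0.085, 0.709]
ft_force: [-0.1, -1.1, -0.5]
grip_width: 0.0248
```

Call:
arm_command:
  motion:
    - {"x":0,"y":0.002,"z":0,"roll":0,"fingers":0}
    - {"x":0,"y":0.002,"z":0,"roll":0,"fingers":0}

```text
clock: 7.22
eef_pos: [0.614, 0.1143, 0.0709]
tool_rot: [0.087, 0.695, -0.085, 0.709]
ft_force: [0.9, 0.1, 0.6]
grip_width: 0.0246
```

Call:
arm_command:
  motion:
    - {"x":0,"y":0.0015,"z":0,"roll":0,"fingers":0}

```text
clock: 7.3
eef_pos: [0.6144, 0.116, 0.0709]
tool_rot: [0.087, 0.695, -0.085, 0.709]
ft_force: [0.4, -0.2, -0.4]
grip_width: 0.0246
```

Call:
arm_command:
  motion:
    - {"x":0,"y":0.0015,"z":0,"roll":0,"fingers":0}

```text
clock: 7.38
eef_pos: [0.6148, 0.1176, 0.0709]
tool_rot: [0.087, 0.695, -0.085, 0.709]
ft_force: [0.4, -0.6, -0.2]
grip_width: 0.0246
```

Call:
arm_command:
  motion:
    - {"x":0,"y":0.0015,"z":0,"roll":0,"fingers":0}

```text
clock: 7.47
eef_pos: [0.6151, 0.1189, 0.0709]
tool_rot: [0.087, 0.695, -0.085, 0.709]
ft_force: [0.1, -3.6, 0.8]
grip_width: 0.0245
```

Call:
arm_command:
  motion:
    - {"x":0,"y":0.0015,"z":0,"roll":0,"fingers":0}

```text
clock: 7.55
eef_pos: [0.6153, 0.1197, 0.0708]
tool_rot: [0.086, 0.695, -0.086, 0.708]
ft_force: [-1.3, -6.0, 1.4]
grip_width: 0.0246
```

Call:
arm_command:
  motion:
    - {"x":0,"y":0.0015,"z":0,"roll":0,"fingers":0}

```text
clock: 7.63
eef_pos: [0.6154, 0.1201, 0.0709]
tool_rot: [0.086, 0.695, -0.087, 0.708]
ft_force: [-1.1, -7.4, 0.8]
grip_width: 0.0246
```

Call:
arm_command:
  motion:
    - {"x":0,"y":0.001,"z":0,"roll":0,"fingers":0}

```text
clock: 7.72
eef_pos: [0.6154, 0.1201, 0.0709]
tool_rot: [0.086, 0.695, -0.088, 0.708]
ft_force: [-1.5, -5.7, 1.1]
grip_width: 0.0247
```

```bash
python3 - <<'E'
from h import *
from workcell import get_obs,camera
o=get_obs();R,p=state(o)
E
```

```text
t7.72 p [0.6154 0.1201 0.0709] x [ 0.018 -0.005 -1.   ] y [ 0.243  0.97  -0.001] rail s,l 0.1028 0.0027 f u,v,z -5.9 -0.04 1.09 w 0.0247
yaw to rail deg 0.1284954312982194 q6 0.4425338585320436
```

The blue buffer gave: about 7 N, 2.3 mm. Now back over the known-good stretch and on towards orange.

Call:
arm_command:
  motion:
    - {"x":0,"y":-0.003,"z":0,"roll":0,"fingers":0}
    - {"x":0,"y":-0.003,"z":0,"roll":0,"fingers":0}
    - {"x":0,"y":-0.003,"z":0,"roll":0,"fingers":0}
    - {"x":0,"y":-0.003,"z":0,"roll":0,"fingers":0}
    - {"x":0,"y":-0.003,"z":0,"roll":0,"fingers":0}
    - {"x":0,"y":-0.003,"z":0,"roll":0,"fingers":0}
    - {"x":0,"y":-0.003,"z":0,"roll":0,"fingers":0}
    - {"x":0,"y":-0.003,"z":0,"roll":0,"fingers":0}
    - {"x":0,"y":-0.003,"z":0,"roll":0,"fingers":0}
    - {"x":0,"y":-0.003,"z":0,"roll":0,"fingers":0}
    - {"x":0,"y":-0.003,"z":0,"roll":0,"fingers":0}
    - {"x":0,"y":-0.003,"z":0,"roll":0,"fingers":0}

```text
clock: 8.72
eef_pos: [0.6068, 0.0856, 0.0709]
tool_rot: [0.087, 0.695, -0.084, 0.709]
ft_force: [1.2, 1.1, -0.8]
grip_width: 0.0248
```

Call:
arm_command:
  motion:
    - {"x":0,"y":-0.003,"z":0,"roll":0,"fingers":0}
    - {"x":0,"y":-0.003,"z":0,"roll":0,"fingers":0}
    - {"x":0,"y":-0.003,"z":0,"roll":0,"fingers":0}
    - {"x":0,"y":-0.003,"z":0,"roll":0,"fingers":0}
    - {"x":0,"y":-0.003,"z":0,"roll":0,"fingers":0}
    - {"x":0,"y":-0.003,"z":0,"roll":0,"fingers":0}
    - {"x":0,"y":-0.003,"z":0,"roll":0,"fingers":0}
    - {"x":0,"y":-0.003,"z":0,"roll":0,"fingers":0}

```text
clock: 9.38
eef_pos: [0.6004, 0.0597, 0.0709]
tool_rot: [0.087, 0.695, -0.084, 0.709]
ft_force: [1.0, 0.9, -0.8]
grip_width: 0.0248
```

```bash
python3 - <<'E'
from h import *
from workcell import get_obs,camera
o=get_obs();R,p=state(o)
E
```

```text
t9.38 p [0.6004 0.0597 0.0709] x [ 0.02   0.001 -1.   ] y [0.241 0.971 0.006] rail s,l 0.0406 0.0027 f u,v,z 1.15 0.71 -0.84 w 0.0248
yaw to rail deg -0.0279695256659096 q6 0.34245249531559946
```

Call:
arm_command:
  motion:
    - {"x":0,"y":-0.003,"z":0,"roll":0,"fingers":0}
    - {"x":0,"y":-0.003,"z":0,"roll":0,"fingers":0}
    - {"x":0,"y":-0.003,"z":0,"roll":0,"fingers":0}
    - {"x":0,"y":-0.003,"z":0,"roll":0,"fingers":0}
    - {"x":0,"y":-0.002,"z":0,"roll":0,"fingers":0}

```text
clock: 9.8
eef_pos: [0.5966, 0.0444, 0.0709]
tool_rot: [0.087, 0.695, -0.084, 0.709]
ft_force: [0.9, 0.7, -0.7]
grip_width: 0.0247
```

Call:
arm_command:
  motion:
    - {"x":0,"y":-0.0015,"z":0,"roll":0,"fingers":0}
    - {"x":0,"y":-0.0015,"z":0,"roll":0,"fingers":0}

```text
clock: 9.97
eef_pos: [0.5957, 0.0409, 0.0709]
tool_rot: [0.087, 0.695, -0.084, 0.709]
ft_force: [0.4, 1.2, 0.2]
grip_width: 0.0248
```

Call:
arm_command:
  motion:
    - {"x":0,"y":-0.0015,"z":0,"roll":0,"fingers":0}
    - {"x":0,"y":-0.0015,"z":0,"roll":0,"fingers":0}

```text
clock: 10.13
eef_pos: [0.5949, 0.0378, 0.0709]
tool_rot: [0.087, 0.695, -0.084, 0.709]
ft_force: [-0.0, 1.8, 0.3]
grip_width: 0.0249
```

Call:
arm_command:
  motion:
    - {"x":0,"y":-0.0015,"z":0,"roll":0,"fingers":0}
    - {"x":0,"y":-0.0015,"z":0,"roll":0,"fingers":0}

```text
clock: 10.3
eef_pos: [0.5941, 0.0347, 0.0709]
tool_rot: [0.087, 0.695, -0.084, 0.709]
ft_force: [1.1, 1.4, -0.2]
grip_width: 0.0249
```

Call:
arm_command:
  motion:
    - {"x":0,"y":-0.0015,"z":0,"roll":0,"fingers":0}
    - {"x":0,"y":-0.0015,"z":0,"roll":0,"fingers":0}

```text
clock: 10.47
eef_pos: [0.5934, 0.0315, 0.0709]
tool_rot: [0.087, 0.695, -0.084, 0.709]
ft_force: [0.6, 1.7, -0.0]
grip_width: 0.0244
```

Call:
arm_command:
  motion:
    - {"x":0,"y":-0.0015,"z":0,"roll":0,"fingers":0}
    - {"x":0,"y":-0.0015,"z":0,"roll":0,"fingers":0}

```text
clock: 10.63
eef_pos: [0.5926, 0.0283, 0.0709]
tool_rot: [0.087, 0.695, -0.084, 0.709]
ft_force: [0.8, 0.8, -0.1]
grip_width: 0.0245
```

Call:
arm_command:
  motion:
    - {"x":0,"y":-0.0015,"z":0,"roll":0,"fingers":0}
    - {"x":0,"y":-0.0015,"z":0,"roll":0,"fingers":0}

```text
clock: 10.8
eef_pos: [0.5918, 0.0251, 0.0709]
tool_rot: [0.087, 0.695, -0.084, 0.709]
ft_force: [1.0, 0.4, 0.3]
grip_width: 0.0244
```

Call:
arm_command:
  motion:
    - {"x":0,"y":-0.0015,"z":0,"roll":0,"fingers":0}
    - {"x":0,"y":-0.0015,"z":0,"roll":0,"fingers":0}

```text
clock: 10.97
eef_pos: [0.591, 0.0219, 0.0708]
tool_rot: [0.087, 0.695, -0.084, 0.709]
ft_force: [-0.5, -0.3, -0.3]
grip_width: 0.0245
```

Call:
arm_command:
  motion:
    - {"x":0,"y":-0.0015,"z":0,"roll":0,"fingers":0}
    - {"x":0,"y":-0.0015,"z":0,"roll":0,"fingers":0}

```text
clock: 11.13
eef_pos: [0.5902, 0.0186, 0.0709]
tool_rot: [0.087, 0.695, -0.084, 0.709]
ft_force: [0.7, 0.9, -0.5]
grip_width: 0.0246
```

Call:
arm_command:
  motion:
    - {"x":0,"y":-0.0015,"z":0,"roll":0,"fingers":0}
    - {"x":0,"y":-0.0015,"z":0,"roll":0,"fingers":0}

```text
clock: 11.3
eef_pos: [0.5894, 0.0154, 0.0709]
tool_rot: [0.087, 0.695, -0.084, 0.709]
ft_force: [-0.2, 0.9, -0.5]
grip_width: 0.0249
```

Call:
arm_command:
  motion:
    - {"x":0,"y":-0.0015,"z":0,"roll":0,"fingers":0}
    - {"x":0,"y":-0.0015,"z":0,"roll":0,"fingers":0}

```text
clock: 11.47
eef_pos: [0.5886, 0.0122, 0.0709]
tool_rot: [0.087, 0.695, -0.084, 0.709]
ft_force: [0.0, 0.6, -0.5]
grip_width: 0.0242
```

Call:
arm_command:
  motion:
    - {"x":0,"y":-0.0015,"z":0,"roll":0,"fingers":0}
    - {"x":0,"y":-0.0015,"z":0,"roll":0,"fingers":0}

```text
clock: 11.63
eef_pos: [0.588, 0.0099, 0.0709]
tool_rot: [0.088, 0.695, -0.083, 0.709]
ft_force: [2.4, 6.0, -1.2]
grip_width: 0.0246
```

Call:
arm_command:
  motion:
    - {"x":0,"y":-0.0015,"z":0,"roll":0,"fingers":0}
    - {"x":0,"y":-0.0015,"z":0,"roll":0,"fingers":0}

```text
clock: 11.8
eef_pos: [0.5879, 0.0094, 0.0709]
tool_rot: [0.089, 0.695, -0.081, 0.709]
ft_force: [1.2, 6.6, -0.4]
grip_width: 0.0246
```

Call:
arm_command:
  motion:
    - {"x":0,"y":-0.0015,"z":0,"roll":0,"fingers":0}
    - {"x":0,"y":-0.0015,"z":0,"roll":0,"fingers":0}

```text
clock: 11.97
eef_pos: [0.5878, 0.0091, 0.0709]
tool_rot: [0.09, 0.694, -0.079, 0.71]
ft_force: [1.8, 6.5, -0.5]
grip_width: 0.0244
```

Call:
arm_command:
  motion:
    - {"x":0,"y":-0.0015,"z":0,"roll":0,"fingers":0}
    - {"x":0,"y":-0.0015,"z":0,"roll":0,"fingers":0}

```text
clock: 12.13
eef_pos: [0.5877, 0.0085, 0.0709]
tool_rot: [0.09, 0.694, -0.077, 0.71]
ft_force: [1.4, 6.7, -0.6]
grip_width: 0.0246
```

Call:
arm_command:
  motion:
    - {"x":0,"y":-0.0015,"z":0,"roll":0,"fingers":0}
    - {"x":0,"y":-0.0015,"z":0,"roll":0,"fingers":0}

```text
clock: 12.3
eef_pos: [0.5876, 0.008, 0.071]
tool_rot: [0.09, 0.694, -0.075, 0.71]
ft_force: [2.3, 7.5, 0.0]
grip_width: 0.0244
```

Call:
arm_command:
  motion:
    - {"x":0,"y":-0.0015,"z":0,"roll":0,"fingers":0}
    - {"x":0,"y":-0.0015,"z":0,"roll":0,"fingers":0}

```text
clock: 12.47
eef_pos: [0.5874, 0.0075, 0.0709]
tool_rot: [0.09, 0.694, -0.074, 0.711]
ft_force: [1.5, 7.2, -0.1]
grip_width: 0.0244
```

Call:
arm_command:
  motion:
    - {"x":0,"y":-0.0015,"z":0,"roll":0,"fingers":0}
    - {"x":0,"y":-0.0015,"z":0,"roll":0,"fingers":0}

```text
clock: 12.63
eef_pos: [0.5873, 0.0069, 0.0709]
tool_rot: [0.09, 0.694, -0.073, 0.711]
ft_force: [2.5, 8.5, -0.4]
grip_width: 0.0246
```

Call:
arm_command:
  motion:
    - {"x":0,"y":-0.0015,"z":0,"roll":0,"fingers":0}
    - {"x":0,"y":-0.0015,"z":0,"roll":0,"fingers":0}

```text
clock: 12.8
eef_pos: [0.5871, 0.0065, 0.0709]
tool_rot: [0.091, 0.694, -0.072, 0.711]
ft_force: [3.1, 8.7, 0.1]
grip_width: 0.0243
```

Call:
arm_command:
  motion:
    - {"x":0,"y":-0.0015,"z":0,"roll":0,"fingers":0}
    - {"x":0,"y":-0.0015,"z":0,"roll":0,"fingers":0}

```text
clock: 12.97
eef_pos: [0.5871, 0.006, 0.0709]
tool_rot: [0.091, 0.693, -0.071, 0.711]
ft_force: [2.4, 9.2, -0.5]
grip_width: 0.0247
```

```bash
python3 - <<'E'
from h import *
from workcell import get_obs,camera
o=get_obs();R,p=state(o)
E
```

```text
t12.97 p [0.5871 0.006  0.0709] x [ 0.029  0.025 -0.999] y [0.227 0.973 0.031] rail s,l -0.0147 0.0027 f u,v,z 9.49 0.09 -0.5 w 0.0247
yaw to rail deg -0.8377889501573605 q6 0.22686543758370092
```

Call:
arm_command:
  motion:
    - {"x":0,"y":-0.002,"z":0,"roll":0,"fingers":0}
    - {"x":0,"y":-0.002,"z":0,"roll":0,"fingers":0}

```text
clock: 13.13
eef_pos: [0.5868, 0.0049, 0.071]
tool_rot: [0.091, 0.693, -0.07, 0.712]
ft_force: [3.2, 9.1, 0.5]
grip_width: 0.0247
```

Call:
arm_command:
  motion:
    - {"x":0,"y":-0.0022,"z":0,"roll":0,"fingers":0}
    - {"x":0,"y":-0.0022,"z":0,"roll":0,"fingers":0}

```text
clock: 13.3
eef_pos: [0.5865, 0.0037, 0.071]
tool_rot: [0.091, 0.693, -0.068, 0.712]
ft_force: [3.2, 10.6, 0.2]
grip_width: 0.0246
```

```bash
python3 - <<'E'
from h import *
from workcell import get_obs,camera
o=get_obs();R,p=state(o)
c=camera("wrist");cv2.imwrite("pics/w7.png",c["frame"][:,:,::-1])
E
```

```text
t13.30 p [0.5865 0.0037 0.071 ] x [ 0.03   0.029 -0.999] y [0.224 0.974 0.035] rail s,l -0.0171 0.0027 f u,v,z 11.02 0.57 0.16 w 0.0246
yaw to rail deg -1.000491400794445 q6 0.21789973632818893
```

View pics/w7.png

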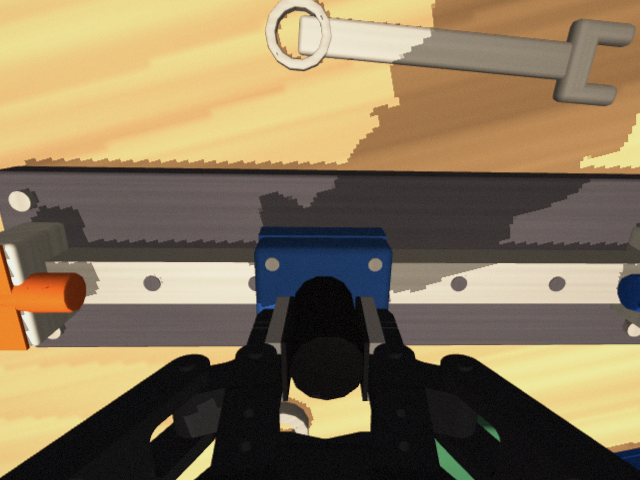

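```bash
python3 - <<'E'
from h import *
from workcell import get_obs,camera
import pickle
c=camera("wrist");f=c["frame"];g=cv2.cvtColor(f,cv2.COLOR_RGB2GRAY)
cd=pickle.load(open("w2.pkl","rb"))
def sl(c,uv,z):
    P=onz(c,uv,z);return ((P-C0)@U).round(4),((P-C0)@V).round(4)
print("now holes",[sl(c,q,.04) for q in((152,283),(459,284),(557,284))],"plate screw",sl(c,(20,201),.02),"car screws",[sl(c,q,.059) for q in((272,265),(375,265))])
Z=lambda u,v:(30+(u+.5)/1.85-.5,170+(v+.5)/1.85-.5)
print("before holes",[sl(cd,Z(*q),.04) for q in((198,138),(301,139),(610,142))],"screw",sl(cd,Z(72,57),.02))
o=get_obs()
s=camera("scene");t=camera("side");pickle.dump((s,t),open("mid.pkl","wb"))
d=pickle.load(open("c0.pkl","rb"))
a=np.hstack([d["scene"]["frame"][215:335,205:415],s["frame"][215:335,205:415]])
cv2.imwrite("pics/cmp.png",cv2.resize(a,None,fx=1.9,fy=1.9)[:,:,::-1])
state(get_obs())
E
```

```text
now holes [(np.float64(-0.1008), np.float64(0.0024)), (np.float64(0.0502), np.float64(0.0028)), (np.float64(0.1005), np.float64(0.0028))] plate screw (np.float64(-0.1686), np.float64(-0.033)) car screws [(np.float64(-0.0407), np.float64(-0.0149)), (np.float64(0.0038), np.float64(-0.015))]
before holes [(np.float64(-0.1002), np.float64(0.0016)), (np.float64(-0.0501), np.float64(0.0016)), (np.float64(0.1003), np.float64(0.0015))] screw (np.float64(-0.1677), np.float64(-0.0338))
t13.50 p [0.5864 0.0035 0.071 ] x [ 0.03   0.029 -0.999] y [0.224 0.974 0.035] rail s,l -0.0174 0.0027 f u,v,z 9.91 -0.07 -0.78 w 0.0247
yaw to rail deg -0.9822950750511694 q6 0.21800475461653937
```

View pics/cmp.png

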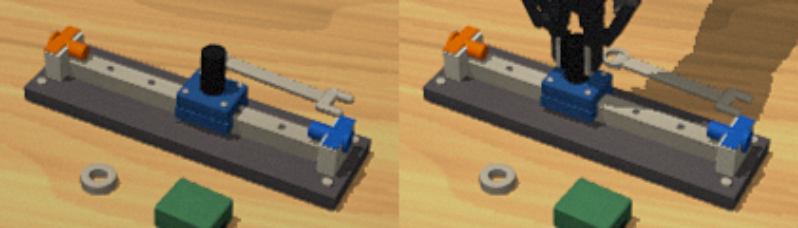

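The stand hasn't moved: its holes still read ±0.100/0.050 m. The image puts the carriage at s of about -0.018, and the entry edge from this side is near -0.010. I keep pushing gently for the far edge.

Call:
arm_command:
  motion:
    - {"x":0,"y":-0.0022,"z":0,"roll":0.006,"fingers":0}
    - {"x":0,"y":-0.0022,"z":0,"roll":0.006,"fingers":0}

```text
clock: 13.67
eef_pos: [0.5862, 0.0024, 0.071]
tool_rot: [0.096, 0.692, -0.071, 0.712]
ft_force: [2.9, 11.1, -0.7]
grip_width: 0.0246
```

Call:
arm_command:
  motion:
    - {"x":0,"y":-0.0022,"z":0,"roll":0.004,"fingers":0}
    - {"x":0,"y":-0.0022,"z":0,"roll":0.002,"fingers":0}

```text
clock: 13.83
eef_pos: [0.5857, 0.0003, 0.071]
tool_rot: [0.096, 0.692, -0.072, 0.712]
ft_force: [1.3, 5.2, 1.0]
grip_width: 0.0245
```

Call:
arm_command:
  motion:
    - {"x":0,"y":-0.0022,"z":0,"roll":0.001,"fingers":0}
    - {"x":0,"y":-0.0022,"z":0,"roll":0.001,"fingers":0}

```text
clock: 14.0
eef_pos: [0.5849, -0.0029, 0.071]
tool_rot: [0.095, 0.692, -0.073, 0.712]
ft_force: [2.2, 7.2, 0.2]
grip_width: 0.0248
```

Call:
arm_command:
  motion:
    - {"x":0,"y":-0.0022,"z":0,"roll":0.001,"fingers":0}
    - {"x":0,"y":-0.0022,"z":0,"roll":0.001,"fingers":0}

```text
clock: 14.17
eef_pos: [0.5841, -0.0063, 0.0709]
tool_rot: [0.095, 0.692, -0.074, 0.712]
ft_force: [1.5, 7.0, 0.3]
grip_width: 0.0244
```

```bash
python3 - <<'E'
from h import *
from workcell import get_obs,camera
o=get_obs();R,p=state(o)
E
```

```text
t14.17 p [ 0.5841 -0.0063  0.0709] x [ 0.032  0.026 -0.999] y [0.236 0.971 0.033] rail s,l -0.0274 0.0028 f u,v,z 7.17 -0.21 0.3 w 0.0244
yaw to rail deg -0.3011821981634597 q6 0.21446856103211642
```

Call:
arm_command:
  motion:
    - {"x":0,"y":-0.0018,"z":0,"roll":0.001,"fingers":0}

```text
clock: 14.25
eef_pos: [0.5838, -0.0076, 0.071]
tool_rot: [0.094, 0.692, -0.074, 0.712]
ft_force: [1.6, 5.8, -0.4]
grip_width: 0.0247
```

Call:
arm_command:
  motion:
    - {"x":0,"y":-0.0018,"z":0,"roll":0.001,"fingers":0}

```text
clock: 14.33
eef_pos: [0.5834, -0.0088, 0.0709]
tool_rot: [0.094, 0.692, -0.074, 0.712]
ft_force: [1.4, 6.2, -0.0]
grip_width: 0.0246
```

Call:
arm_command:
  motion:
    - {"x":0,"y":-0.0018,"z":0,"roll":0.001,"fingers":0}

```text
clock: 14.42
eef_pos: [0.5831, -0.0101, 0.0709]
tool_rot: [0.094, 0.692, -0.075, 0.712]
ft_force: [2.5, 6.1, 0.3]
grip_width: 0.0243
```

Call:
arm_command:
  motion:
    - {"x":0,"y":-0.0018,"z":0,"roll":0.001,"fingers":0}

```text
clock: 14.5
eef_pos: [0.5827, -0.0118, 0.0709]
tool_rot: [0.093, 0.691, -0.075, 0.712]
ft_force: [1.2, 3.5, 0.7]
grip_width: 0.0241
```

Call:
arm_command:
  motion:
    - {"x":0,"y":-0.0018,"z":0,"roll":0,"fingers":0}

```text
clock: 14.58
eef_pos: [0.5822, -0.0139, 0.0709]
tool_rot: [0.093, 0.692, -0.076, 0.712]
ft_force: [1.7, 2.6, 0.3]
grip_width: 0.025
```

Call:
arm_command:
  motion:
    - {"x":0,"y":-0.0018,"z":0,"roll":0,"fingers":0}

```text
clock: 14.67
eef_pos: [0.5817, -0.016, 0.0709]
tool_rot: [0.092, 0.692, -0.077, 0.712]
ft_force: [1.1, 2.6, 1.1]
grip_width: 0.0241
```

Call:
arm_command:
  motion:
    - {"x":0,"y":-0.0018,"z":0,"roll":0,"fingers":0}

```text
clock: 14.75
eef_pos: [0.5812, -0.0182, 0.0709]
tool_rot: [0.092, 0.692, -0.077, 0.712]
ft_force: [1.4, 2.9, 1.2]
grip_width: 0.0243
```

Call:
arm_command:
  motion:
    - {"x":0,"y":-0.0018,"z":0,"roll":0,"fingers":0}

```text
clock: 14.83
eef_pos: [0.5805, -0.0207, 0.0709]
tool_rot: [0.091, 0.692, -0.078, 0.712]
ft_force: [1.4, 1.1, 1.6]
grip_width: 0.0247
```

Call:
arm_command:
  motion:
    - {"x":0,"y":-0.0018,"z":0,"roll":0,"fingers":0}

```text
clock: 14.92
eef_pos: [0.5799, -0.0232, 0.0709]
tool_rot: [0.091, 0.692, -0.078, 0.712]
ft_force: [0.5, 1.6, 2.2]
grip_width: 0.0246
```

Call:
arm_command:
  motion:
    - {"x":0,"y":-0.0018,"z":0,"roll":0,"fingers":0}

```text
clock: 15.0
eef_pos: [0.5793, -0.0257, 0.0709]
tool_rot: [0.091, 0.692, -0.079, 0.712]
ft_force: [0.4, 1.1, 1.2]
grip_width: 0.0249
```

```bash
python3 - <<'E'
from h import *
from workcell import get_obs,camera
o=get_obs();R,p=state(o)
E
```

```text
t15.00 p [ 0.5793 -0.0257  0.0709] x [ 0.031  0.014 -0.999] y [0.238 0.971 0.021] rail s,l -0.0474 0.0028 f u,v,z 1.2 0.15 1.24 w 0.0249
yaw to rail deg -0.19217027821410682 q6 0.18835172307340858
```

The far edge is felt between about -0.033 and -0.040. On to the orange buffer.

Call:
arm_command:
  motion:
    - {"x":0,"y":-0.003,"z":0,"roll":0.001,"fingers":0}
    - {"x":0,"y":-0.003,"z":0,"roll":0.001,"fingers":0}
    - {"x":0,"y":-0.003,"z":0,"roll":0,"fingers":0}
    - {"x":0,"y":-0.003,"z":0,"roll":0,"fingers":0}

```text
clock: 15.33
eef_pos: [0.5759, -0.0392, 0.0709]
tool_rot: [0.092, 0.692, -0.08, 0.712]
ft_force: [-0.2, 1.6, 1.3]
grip_width: 0.0248
```

Call:
arm_command:
  motion:
    - {"x":0,"y":-0.003,"z":0,"roll":0,"fingers":0}
    - {"x":0,"y":-0.003,"z":0,"roll":0,"fingers":0}
    - {"x":0,"y":-0.003,"z":0,"roll":0,"fingers":0}

```text
clock: 15.58
eef_pos: [0.5734, -0.0491, 0.0709]
tool_rot: [0.092, 0.692, -0.08, 0.712]
ft_force: [0.4, 0.4, 2.5]
grip_width: 0.0247
```

Call:
arm_command:
  motion:
    - {"x":0,"y":-0.003,"z":0,"roll":0,"fingers":0}
    - {"x":0,"y":-0.003,"z":0,"roll":0,"fingers":0}
    - {"x":0,"y":-0.003,"z":0,"roll":0,"fingers":0}

```text
clock: 15.83
eef_pos: [0.571, -0.0589, 0.0709]
tool_rot: [0.092, 0.691, -0.08, 0.712]
ft_force: [-0.0, 2.6, 1.0]
grip_width: 0.0243
```

```bash
python3 - <<'E'
from h import *
from workcell import get_obs,camera
o=get_obs();R,p=state(o)
E
```

```text
t15.83 p [ 0.571  -0.0589  0.0709] x [ 0.031  0.013 -0.999] y [0.24  0.971 0.02 ] rail s,l -0.0816 0.0028 f u,v,z 2.49 -0.62 1.03 w 0.0243
yaw to rail deg -0.051286424909278594 q6 0.13170803459359465
```

Call:
arm_command:
  motion:
    - {"x":0,"y":-0.003,"z":0,"roll":0,"fingers":0}
    - {"x":0,"y":-0.0025,"z":0,"roll":0,"fingers":0}
    - {"x":0,"y":-0.002,"z":0,"roll":0,"fingers":0}
    - {"x":0,"y":-0.002,"z":0,"roll":0,"fingers":0}

```text
clock: 16.17
eef_pos: [0.5684, -0.0694, 0.0709]
tool_rot: [0.092, 0.691, -0.08, 0.712]
ft_force: [-0.1, 1.0, 2.7]
grip_width: 0.0246
```

Call:
arm_command:
  motion:
    - {"x":0,"y":-0.0015,"z":0,"roll":0,"fingers":0}
    - {"x":0,"y":-0.0015,"z":0,"roll":0,"fingers":0}

```text
clock: 16.33
eef_pos: [0.5676, -0.0727, 0.0709]
tool_rot: [0.092, 0.691, -0.08, 0.712]
ft_force: [-0.5, 1.1, 2.7]
grip_width: 0.0245
```

Call:
arm_command:
  motion:
    - {"x":0,"y":-0.0015,"z":0,"roll":0,"fingers":0}

```text
clock: 16.42
eef_pos: [0.5672, -0.0743, 0.0709]
tool_rot: [0.092, 0.691, -0.08, 0.712]
ft_force: [-0.1, 1.5, 2.5]
grip_width: 0.0251
```

Call:
arm_command:
  motion:
    - {"x":0,"y":-0.0015,"z":0,"roll":0,"fingers":0}

```text
clock: 16.5
eef_pos: [0.5668, -0.0759, 0.0709]
tool_rot: [0.092, 0.691, -0.08, 0.712]
ft_force: [-0.3, 1.8, 1.9]
grip_width: 0.0249
```

Call:
arm_command:
  motion:
    - {"x":0,"y":-0.0015,"z":0,"roll":0,"fingers":0}

```text
clock: 16.58
eef_pos: [0.5665, -0.077, 0.0709]
tool_rot: [0.092, 0.691, -0.079, 0.712]
ft_force: [0.8, 3.5, 2.2]
grip_width: 0.0246
```

Call:
arm_command:
  motion:
    - {"x":0,"y":-0.0015,"z":0,"roll":0,"fingers":0}

```text
clock: 16.67
eef_pos: [0.5664, -0.0777, 0.0709]
tool_rot: [0.092, 0.691, -0.079, 0.712]
ft_force: [0.7, 4.9, 2.0]
grip_width: 0.0247
```

Call:
arm_command:
  motion:
    - {"x":0,"y":-0.0018,"z":0,"roll":0,"fingers":0}

```text
clock: 16.75
eef_pos: [0.5662, -0.0782, 0.0709]
tool_rot: [0.093, 0.691, -0.077, 0.712]
ft_force: [1.6, 7.6, 2.2]
grip_width: 0.0243
```

Call:
arm_command:
  motion:
    - {"x":0,"y":-0.0018,"z":0,"roll":0,"fingers":0}

```text
clock: 16.83
eef_pos: [0.5662, -0.0785, 0.0709]
tool_rot: [0.093, 0.691, -0.076, 0.713]
ft_force: [0.7, 8.1, 2.1]
grip_width: 0.0248
```

```bash
python3 - <<'E'
from h import *
from workcell import get_obs,camera
o=get_obs();R,p=state(o)
E
```

```text
t16.83 p [ 0.5662 -0.0785  0.0709] x [ 0.033  0.021 -0.999] y [0.237 0.971 0.028] rail s,l -0.1018 0.0028 f u,v,z 8.04 -1.26 2.1 w 0.0248
yaw to rail deg -0.21692918108358583 q6 0.08904787936477605
```

Call:
arm_command:
  motion:
    - {"x":0,"y":-0.002,"z":0,"roll":0,"fingers":0}

```text
clock: 16.92
eef_pos: [0.5661, -0.0787, 0.0709]
tool_rot: [0.094, 0.691, -0.074, 0.713]
ft_force: [2.1, 8.0, 3.0]
grip_width: 0.0245
```

Call:
arm_command:
  motion:
    - {"x":0,"y":0.003,"z":0,"roll":0.002,"fingers":0}
    - {"x":0,"y":0.003,"z":0,"roll":0.002,"fingers":0}
    - {"x":0,"y":0.003,"z":0,"roll":0,"fingers":0}
    - {"x":0,"y":0.003,"z":0,"roll":0,"fingers":0}
    - {"x":0,"y":0.003,"z":0,"roll":0,"fingers":0}
    - {"x":0,"y":0.003,"z":0,"roll":0,"fingers":0}
    - {"x":0,"y":0.003,"z":0,"roll":0,"fingers":0}
    - {"x":0,"y":0.003,"z":0,"roll":0,"fingers":0}
    - {"x":0,"y":0.003,"z":0,"roll":0,"fingers":0}
    - {"x":0,"y":0.003,"z":0,"roll":0,"fingers":0}
    - {"x":0,"y":0.003,"z":0,"roll":0,"fingers":0}
    - {"x":0,"y":0.003,"z":0,"roll":0,"fingers":0}

```text
clock: 17.92
eef_pos: [0.5745, -0.0448, 0.0709]
tool_rot: [0.093, 0.691, -0.08, 0.712]
ft_force: [1.1, -2.3, 1.4]
grip_width: 0.0246
```

```bash
python3 - <<'E'
from h import *
from workcell import get_obs,camera
o=get_obs();R,p=state(o)
E
```

```text
t17.92 p [ 0.5745 -0.0448  0.0709] x [ 0.031  0.015 -0.999] y [0.242 0.97  0.022] rail s,l -0.0671 0.0028 f u,v,z -1.94 1.57 1.45 w 0.0246
yaw to rail deg 0.08532409804644203 q6 0.1582340715853878
```

Call:
arm_command:
  motion:
    - {"x":0,"y":0.003,"z":0,"roll":0,"fingers":0}
    - {"x":0,"y":0.003,"z":0,"roll":0,"fingers":0}
    - {"x":0,"y":0.003,"z":0,"roll":0,"fingers":0}
    - {"x":0,"y":0.003,"z":0,"roll":0,"fingers":0}
    - {"x":0,"y":0.003,"z":0,"roll":0,"fingers":0}
    - {"x":0,"y":0.0022,"z":0,"roll":0,"fingers":0}

```text
clock: 18.42
eef_pos: [0.5792, -0.026, 0.0709]
tool_rot: [0.093, 0.691, -0.08, 0.712]
ft_force: [1.0, -1.3, 1.6]
grip_width: 0.0248
```

Call:
arm_command:
  motion:
    - {"x":0,"y":0.0018,"z":0,"roll":0,"fingers":0}

```text
clock: 18.5
eef_pos: [0.5797, -0.024, 0.0709]
tool_rot: [0.093, 0.691, -0.08, 0.712]
ft_force: [-0.0, -0.6, -0.1]
grip_width: 0.0247
```

Call:
arm_command:
  motion:
    - {"x":0,"y":0.0018,"z":0,"roll":0,"fingers":0}

```text
clock: 18.58
eef_pos: [0.5802, -0.022, 0.0709]
tool_rot: [0.093, 0.691, -0.08, 0.712]
ft_force: [1.2, -1.7, 0.7]
grip_width: 0.0249
```

Call:
arm_command:
  motion:
    - {"x":0,"y":0.0018,"z":0,"roll":0,"fingers":0}

```text
clock: 18.67
eef_pos: [0.5807, -0.02, 0.0709]
tool_rot: [0.093, 0.692, -0.08, 0.712]
ft_force: [1.2, -1.0, -0.0]
grip_width: 0.0247
```

Call:
arm_command:
  motion:
    - {"x":0,"y":0.0018,"z":0,"roll":0,"fingers":0}

```text
clock: 18.75
eef_pos: [0.581, -0.0189, 0.0709]
tool_rot: [0.093, 0.692, -0.08, 0.712]
ft_force: [-1.3, -6.9, 2.0]
grip_width: 0.0247
```

Call:
arm_command:
  motion:
    - {"x":0,"y":0.0018,"z":0,"roll":0,"fingers":0}

```text
clock: 18.83
eef_pos: [0.5811, -0.0185, 0.0709]
tool_rot: [0.092, 0.692, -0.082, 0.712]
ft_force: [-1.5, -5.9, 1.2]
grip_width: 0.0245
```

Call:
arm_command:
  motion:
    - {"x":0,"y":0.0018,"z":0,"roll":0,"fingers":0}

```text
clock: 18.92
eef_pos: [0.5812, -0.0181, 0.0709]
tool_rot: [0.091, 0.692, -0.083, 0.712]
ft_force: [-0.9, -7.1, 2.1]
grip_width: 0.0248
```

Call:
arm_command:
  motion:
    - {"x":0,"y":0.0018,"z":0,"roll":0,"fingers":0}

```text
clock: 19.0
eef_pos: [0.5812, -0.0178, 0.0709]
tool_rot: [0.091, 0.692, -0.085, 0.711]
ft_force: [-1.4, -7.3, 1.1]
grip_width: 0.0246
```

```bash
python3 - <<'E'
from h import *
from workcell import get_obs,camera
o=get_obs();R,p=state(o)
E
```

```text
t19.00 p [ 0.5812 -0.0178  0.0709] x [ 0.028  0.005 -1.   ] y [0.246 0.969 0.012] rail s,l -0.0393 0.0028 f u,v,z -7.45 0.36 1.07 w 0.0246
yaw to rail deg 0.2685536024960271 q6 0.21462280219944252
```

The negative edge is at s of about -0.041 and the positive one about -0.0095, so the middle is about -0.025. I push in gently to there.

Call:
arm_command:
  motion:
    - {"x":0,"y":0.0022,"z":0,"roll":-0.003,"fingers":0}
    - {"x":0,"y":0.0022,"z":0,"roll":-0.003,"fingers":0}
    - {"x":0,"y":0.0022,"z":0,"roll":-0.003,"fingers":0}

```text
clock: 19.25
eef_pos: [0.5817, -0.0159, 0.0709]
tool_rot: [0.087, 0.693, -0.085, 0.711]
ft_force: [-0.6, -8.2, 1.0]
grip_width: 0.0247
```

Call:
arm_command:
  motion:
    - {"x":0,"y":0.0022,"z":0,"roll":-0.002,"fingers":0}
    - {"x":0,"y":0.0022,"z":0,"roll":-0.002,"fingers":0}
    - {"x":0,"y":0.0022,"z":0,"roll":-0.002,"fingers":0}

```text
clock: 19.5
eef_pos: [0.5821, -0.0143, 0.0709]
tool_rot: [0.085, 0.693, -0.087, 0.71]
ft_force: [-1.7, -9.4, 1.5]
grip_width: 0.0245
```

```bash
python3 - <<'E'
from h import *
from workcell import get_obs,camera
o=get_obs();R,p=state(o)
E
```

```text
t19.50 p [ 0.5821 -0.0143  0.0709] x [ 0.024 -0.005 -1.   ] y [0.242 0.97  0.001] rail s,l -0.0356 0.0028 f u,v,z -9.56 0.62 1.54 w 0.0245
yaw to rail deg 0.048436494393698126 q6 0.22221961192846368
```

Call:
arm_command:
  motion:
    - {"x":0,"y":0.0022,"z":0,"roll":-0.001,"fingers":0}
    - {"x":0,"y":0.0022,"z":0,"roll":-0.001,"fingers":0}
    - {"x":0,"y":0.0022,"z":0,"roll":-0.001,"fingers":0}

```text
clock: 19.75
eef_pos: [0.5824, -0.0128, 0.0709]
tool_rot: [0.085, 0.694, -0.089, 0.71]
ft_force: [-2.1, -10.3, 1.5]
grip_width: 0.0246
```

Call:
arm_command:
  motion:
    - {"x":0,"y":0.0022,"z":0,"roll":-0.001,"fingers":0}
    - {"x":0,"y":0.0022,"z":0,"roll":-0.001,"fingers":0}

```text
clock: 19.92
eef_pos: [0.5826, -0.0119, 0.0709]
tool_rot: [0.085, 0.694, -0.091, 0.709]
ft_force: [-2.1, -9.7, 0.8]
grip_width: 0.0248
```

```bash
python3 - <<'E'
from h import *
from workcell import get_obs,camera
o=get_obs();R,p=state(o)
E
```

```text
t19.92 p [ 0.5826 -0.0119  0.0709] x [ 0.021 -0.01  -1.   ] y [ 0.247  0.969 -0.005] rail s,l -0.0332 0.0027 f u,v,z -9.89 0.28 0.79 w 0.0248
yaw to rail deg 0.368240119348215 q6 0.23456661631028647
```

Call:
arm_command:
  motion:
    - {"x":0,"y":0.0022,"z":0,"roll":-0.003,"fingers":0}
    - {"x":0,"y":0.0022,"z":0,"roll":-0.002,"fingers":0}

```text
clock: 20.08
eef_pos: [0.583, -0.0103, 0.0709]
tool_rot: [0.085, 0.694, -0.09, 0.709]
ft_force: [-1.5, -7.1, 0.2]
grip_width: 0.0249
```

Call:
arm_command:
  motion:
    - {"x":0,"y":0.0022,"z":0,"roll":-0.002,"fingers":0}
    - {"x":0,"y":0.0022,"z":0,"roll":-0.002,"fingers":0}

```text
clock: 20.25
eef_pos: [0.5837, -0.0072, 0.0709]
tool_rot: [0.086, 0.695, -0.089, 0.709]
ft_force: [-1.6, -6.6, 0.3]
grip_width: 0.0249
```

Call:
arm_command:
  motion:
    - {"x":0,"y":0.0022,"z":0,"roll":0,"fingers":0}

```text
clock: 20.33
eef_pos: [0.5841, -0.0057, 0.0709]
tool_rot: [0.086, 0.695, -0.089, 0.709]
ft_force: [-0.6, -6.2, -0.1]
grip_width: 0.0246
```

```bash
python3 - <<'E'
from h import *
from workcell import get_obs,camera
o=get_obs();R,p=state(o)
E
```

```text
t20.33 p [ 0.5841 -0.0057  0.0709] x [ 0.019 -0.006 -1.   ] y [ 0.246  0.969 -0.001] rail s,l -0.0268 0.0027 f u,v,z -6.11 0.92 -0.06 w 0.0246
yaw to rail deg 0.3009330740878937 q6 0.24213240919969403
```

Call:
arm_command:
  motion:
    - {"x":0,"y":0.0018,"z":0,"roll":0,"fingers":0}
    - {"x":0,"y":0,"z":0,"roll":0,"fingers":0}
    - {"x":0,"y":0,"z":0,"roll":0,"fingers":0}
    - {"x":0,"y":0,"z":0,"roll":0,"fingers":0}

```text
clock: 20.67
eef_pos: [0.5845, -0.0041, 0.0709]
tool_rot: [0.089, 0.695, -0.088, 0.708]
ft_force: [-0.6, -3.5, 0.1]
grip_width: 0.0246
```

```bash
python3 - <<'E'
from h import *
from workcell import get_obs,camera
o=get_obs();R,p=state(o)
E
```

```text
t20.67 p [ 0.5845 -0.0041  0.0709] x [ 0.019 -0.001 -1.   ] y [0.247 0.969 0.004] rail s,l -0.0252 0.0026 f u,v,z -3.57 0.23 0.15 w 0.0246
yaw to rail deg 0.3742658550817737 q6 0.2432406588017357
```

The carriage is at the middle, s = -0.025. Releasing.

Call:
arm_command:
  motion:
    - {"x":0,"y":0,"z":0,"roll":0,"fingers":0.5}
    - {"x":0,"y":0,"z":0,"roll":0,"fingers":0.7}
    - {"x":0,"y":0,"z":0,"roll":0,"fingers":1}
    - {"x":0,"y":0,"z":0,"roll":0,"fingers":1}
    - {"x":0,"y":0,"z":0,"roll":0,"fingers":1}
    - {"x":0,"y":0,"z":0,"roll":0,"fingers":1}
    - {"x":0,"y":0,"z":0,"roll":0,"fingers":1}
    - {"x":0,"y":0,"z":0,"roll":0,"fingers":1}

```text
clock: 21.33
eef_pos: [0.5853, 0.0016, 0.071]
tool_rot: [0.092, 0.695, -0.083, 0.709]
ft_force: [1.0, -1.1, -0.5]
grip_width: 0.0855
```

```bash
python3 - <<'E'
from h import *
from workcell import get_obs,camera
o=get_obs();R,p=state(o)
c=camera("wrist");cv2.imwrite("pics/w8.png",c["frame"][:,:,::-1])
E
```

```text
t21.33 p [0.5853 0.0016 0.071 ] x [ 0.021  0.011 -1.   ] y [0.245 0.969 0.016] rail s,l -0.0195 0.0021 f u,v,z -0.86 1.19 -0.48 w 0.0855
yaw to rail deg 0.2514068969542933 q6 0.24492240599010034
```

View pics/w8.png

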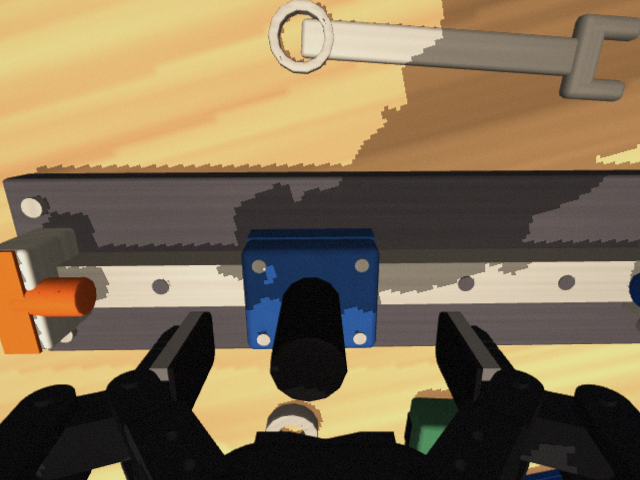

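On release the arm sprang forward about 6 mm. The knob stayed behind (x 310 against a midline of about 325) and the fingers are clear of it. I measure the carriage, then rise straight up.

```bash
python3 - <<'E'
from h import *
from workcell import get_obs,camera
c=camera("wrist")
for q in((259,266),(362,265),(360,339),(263,340)):
    P=onz(c,q,.059);print(((P-C0)@U).round(4),((P-C0)@V).round(4))
for q in((161,286),(466,283),(567,282)):
    P=onz(c,q,.04);print("hole",((P-C0)@U).round(4),((P-C0)@V).round(4))
state(get_obs())
E
```

```text
-0.0484 -0.0154
-0.0039 -0.0154
-0.0039 0.0215
-0.0487 0.0213
hole -0.1002 0.0022
hole 0.0503 0.0024
hole 0.1009 0.0025
t21.43 p [0.5853 0.0014 0.071 ] x [ 0.021  0.011 -1.   ] y [0.245 0.969 0.016] rail s,l -0.0196 0.0021 f u,v,z 0.13 0.62 -0.83 w 0.0852
yaw to rail deg 0.25578051944089 q6 0.2448745898795883
```

Call:
arm_command:
  motion:
    - {"x":-0.008,"y":-0.004,"z":0,"roll":0,"fingers":1}
    - {"x":-0.015,"y":0,"z":0,"roll":0,"fingers":1}
    - {"x":-0.02,"y":0,"z":0,"roll":0,"fingers":1}
    - {"x":-0.02,"y":0,"z":0,"roll":0,"fingers":1}
    - {"x":-0.02,"y":0,"z":0,"roll":0,"fingers":1}
    - {"x":-0.02,"y":0,"z":0,"roll":0,"fingers":1}
    - {"x":-0.02,"y":0,"z":0,"roll":0,"fingers":1}
    - {"x":-0.01,"y":0,"z":0,"roll":0,"fingers":1}
    - {"x":0,"y":0,"z":0,"roll":0,"fingers":1}
    - {"x":0,"y":0,"z":0,"roll":0,"fingers":1}
    - {"x":0,"y":0,"z":0,"roll":0,"fingers":1}
    - {"x":0,"y":0,"z":0,"roll":0,"fingers":1}

```text
clock: 22.43
eef_pos: [0.5791, -0.0074, 0.2135]
tool_rot: [0.093, 0.695, -0.084, 0.708]
ft_force: [-0.4, 0.1, 0.0]
grip_width: 0.0855
```

```bash
python3 - <<'E'
from h import *
from workcell import get_obs,camera
import pickle
state(get_obs())
c=camera("wrist");cv2.imwrite("pics/w9.png",c["frame"][:,:,::-1]);pickle.dump(c,open("w9.pkl","wb"))
s=camera("scene");d=pickle.load(open("c0.pkl","rb"))
a=np.vstack([d["scene"]["frame"][170:360,60:540],s["frame"][170:360,60:540]])
cv2.imwrite("pics/cmp2.png",cv2.resize(a,None,fx=1.5,fy=1.5)[:,:,::-1])
E
```

```text
t22.43 p [ 0.5791 -0.0074  0.2135] x [ 0.02  0.01 -1.  ] y [0.248 0.969 0.015] rail s,l -0.0297 -0.0018 f u,v,z 0.05 -0.42 0.01 w 0.0855
yaw to rail deg 0.3924995713236541 q6 0.23216303794625903
```

View pics/w9.png

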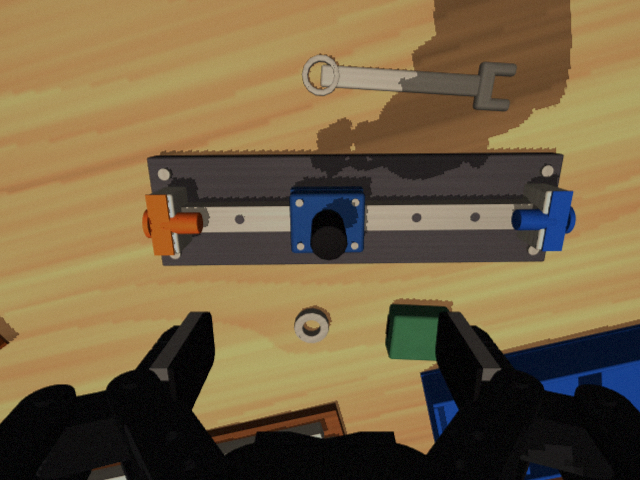

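View pics/cmp2.png

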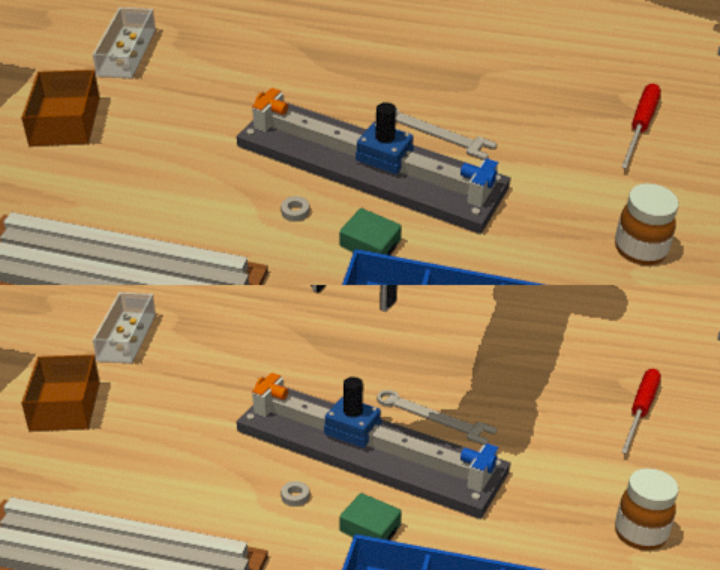

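The wrist view shows the carriage standing between its old neighbours, with the knob top at about (328,240). The scene comparison shows the stand and bystanders in place. I check the carriage once more and hand in.

```bash
python3 - <<'E'
from h import *
import pickle
from workcell import job_done,get_obs
c=pickle.load(open("w9.pkl","rb"))
for z,l in((.059,((299,203),(355,202),(354,245),(300,246))),(.04,((240,219),(417,217),(475,217)))):
  for q in l:
    P=onz(c,q,z);print(((P-C0)@U).round(4),((P-C0)@V).round(4))
print(get_obs()["ft_force"]);job_done()
E
```

```text
-0.0484 -0.0155
-0.0042 -0.0159
-0.0044 0.0199
-0.0485 0.0203
-0.0997 0.002
0.0507 0.0018
0.1004 0.0024
[ 0.18035488 -0.61890266 -0.13710005]
the job is handed in; nothing more can be done
```

The carriage is standing on the tight spot, let go, and the job is handed in; `job_done` gave no verdict. The whole run took about 22 s of the 64 s allowed.

- **Stroke:** I took the carriage by its knob and pushed it against the blue buffer (about 7 N, 2.3 mm by position), then the orange one (about 8 N, 2–3 mm). Neither was near the 7 mm ramming limit.
- **Tight spot:** Going towards orange, the drag began at about -0.0095 m. Coming back towards blue, it began at about -0.041 m. It peaked at about 11.5 N and was 6–7 N through the middle, against roughly 1 N on good rail. The middle is therefore at about -0.025 m.
- **Final position:** After release the carriage reads about -0.026 m in two wrist pictures. Measured the same way, the camera reads about 1 mm more negative than the arm throughout, so this agrees with the -0.025 m at which I let go. It did not shift between the two pictures.
- **Surroundings:** The stand's rail holes moved less than 1 mm from start to finish. The bystanders look unmoved in the before and after pictures; I compared those by eye only. The arm is about 0.2 m up, clear of everything, and the wrist force is only noise.

Two things did not fit exactly:
- **Length of the spot:** The felt drag spans about 31 mm, a little longer than the 24–28 mm you gave. It rose gradually over several millimetres after each edge instead of being highest right at it. It was alike from both sides, so I trust the middle.
- **Release:** The fingers sprang about 6 mm when they opened, but the carriage did not follow.

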